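# Wheel nuts back into the sliding-lid box

## Robot

A 7-joint arm with a two-finger parallel gripper is mounted at the origin on a cart in front of the work surface, level with it; the furniture and walls round the work are solid. World frame = base frame: x ahead of the robot, y to its left, z up, the work surface at z = 0. Lengths are in m, angles in rad, forces in N, time in s.
With the tool pointing down it reaches from about 0.4 to 0.85 m from the base axis. Payload 10.4 kg.
Tool frame: the origin (TCP) lies at the very end of the fingers, on their centre line; the grasp point (between the pads) lies 19 mm behind it (bot.grip_depth is the z of the grasp point in the tool frame, in m); z points along the fingers, y is the line along which they close (so a half turn about z gives the same grasp; the last joint's range is limited). The gripper opens to 85 mm and grips with 20 to 120 N. Pads are 22 mm wide; open, the fingers measure 114 mm over their backs; the gripper's body (76 mm by 85 mm) begins 54 mm behind the grasp point. The pads swing forward as they close: fully open they stand 13 mm farther back than shut.
Start: joints at [1.283, 0.332, -0.065, 1.46, 0.022, 1.35, -0.088], TCP at [0.164, -0.603, 0.231] pointing down, gripper open.
Joint ranges: [-2.6, 2.6], [-0.5, 2.12], [-1.47, 1.34], [0.16, 2.42], [-1.27, 4.41], [0.06, 2.06], [-2.6, 2.6]. Speed limits (rad/s): [2.22, 2.22, 2.79, 2.79, 3.14, 3.14, 3.14].

## Interface

Orientations are given as a rotation vector (axis times angle).
In Python, from rig import bot gives the robot as it stands.
- The arm moves only by the tool apply_moves, never from a script. Its argument "motion" is a list of rows, each an object with "travel": the shift along the tool's x, y, z in mm, a list of three; "rotation": the turn, a rotation vector about the tool's x, y, z in rad, a list of three; "gripper": the finger opening in mm, from 0 to 85.4. In form: [{"travel": [tx, ty, tz], "rotation": [rx, ry, rz], "gripper": gripper}, ...]. A call has 1 to 12 rows; each row is the pose to reach, as a shift and turn from the pose commanded when the call began, along the tool's axes at that moment; what a row does not reach only later rows make up. A row lasts 1/8 s, in which the tool goes at most 62.5 mm and 10.7 degrees, less where a joint would pass 70% of its speed; a pose out of reach is approached as far as the arm can. A call with a gripper value outside its range is refused whole. The fingers move at their own pace and stop on an object; "force" is the grip in N (left out, the last holds). Time passes only in rows, so rows that repeat a pose let the fingers close. It gives the time, the measured TCP pose, the force, the opening and the grip force at its end, in the units of the state.
- bot.observe(): the state, without advancing time (a new reading comes with each control period).
- bot.read_camera(name): name is "side" or "top"; returns a dict with "pixels" (384x512x3 uint8, red, green, blue), "range_z" (384x512 float32, m along the optical axis (not along the pixel's ray), 0 where there is no reading), "K" (3x3 intrinsics, pixels), "xyz" and "orientation" of the camera in the world. Camera axes: x right, y up, looking along -z (the intrinsics and any distortion apply to the point x, -y, -z); pixel columns grow to the right and rows downward; lengths in m; the calibration is good to about 2 mm. A picture is of the moment at which its call begins.
- bot.finish_job(): hands the job in; it is judged then, once.
The state is a dict: "clock": time; "joint_pos": joint angles; "joint_velocities": joint speeds; "tau": joint torques, N m; "ee_pos": TCP position; "eef_rot": TCP orientation; "wrist_force": force on the tool from outside, world axes, zero at the start; "torque": the same for the moment, N m; "width": finger opening in m; "gripper_force": force on a finger pad.
Only numpy, scipy, OpenCV 4.12 (cv2) and the standard library are available. Lean on these libraries where they do the work, as an engineer would, in place of code of your own. Each camera call takes 0.05 s, during which the arm holds its last target. There are 200 camera calls.

## Task

The wheels are on, so put the spare wheel nuts away in their plywood box: slide its lid right out of the grooves by the batten and lay it flat on the bench, put in every nut that lies on the bench, tip the nuts in the small plastic bin out into the box as well, and stand the empty bin upright on the bench again. Then thread the lid back into the grooves under the two lips from the box's open end and slide it fully home so that the box is shut. Leave the tape measure, the sanding block and the roll of masking tape where they are.

Things in the scene. Friction and masses are not known exactly. Their poses are not given: they have to be found in the camera images.
- box: box of light plywood, fixed to the bench, 184 long (its x) x 132 wide (y) x 70 mm high; origin at the centre of its underside, z up. Hollow 160 x 104 mm (x -80 to 80, y -52 to 52), floor at z 6 mm. Front end (-x, at x -92): front board only 54 mm high, the lid passes over it. Back board (inner face x 80, 70 mm high) stops the lid
- lid_home (a point): point of the box where the lid's centre comes when the lid is home; axes as the box's (x points into the box). The lid runs along x in a groove in each long side, 9 mm high (z 54 to 63 of the box) and 8 mm deep, under a lip 7 mm thick; the lips leave a 104 mm gap between them. The grooves are open at the front end, where the first 15 mm of the lips rise by 3 mm
- box_floor (a point): centre of the box's inner floor, 6 mm above the bench; axes as the box's. The bench top is clear from x 0.40 to 0.60 and y -0.38 to 0.38 but for the things listed here
- lid_center (a point): loose plywood lid, 171 (its x) x 116 (y) x 6 mm, 110 to 180 g, in its grooves at the start, shut or drawn out up to 5 cm, batten up; this point: centre of the board, half-way through its thickness, z up. Its bull-nosed leading edge (x +85.5) goes into the box first; home, its axes are the box's. Play in the grooves: 2 mm to either side, 3 mm in height
- lid_grip (a point): centre of the lid's pull batten: wooden strip 14 (x) x 62 (y) x 26 mm high on top of the board, 65.5 mm behind the lid's centre (-x) and 16 mm above it; axes as the lid's. The lid is gripped here, so it hangs out forward of the grip
- bin_center (a point): loose grey plastic bin, 120 g, open on top, 66 wide (y) x 113 long (x) x 52 mm high; point 26 mm above its underside, mid-way along its straight side walls (x -39 to +39, gripped across the 66 mm); z up. At the front (-x) a lip leans out 45 degrees, its edge 73 mm ahead of this point, 25 mm above the underside; tipped front down 75 degrees or more, the nuts slide out (friction 0.32)
- nut_b1_center (a point): wheel nut in the bin at the start (2 to 4 there; None: absent): steel hexagon 21 mm across flats, 34 mm long along its x, ends tapered, 50 g; its centre
- nut_b2_center (a point): wheel nut in the bin at the start (2 to 4 there; None: absent): steel hexagon 21 mm across flats, 34 mm long along its x, ends tapered, 50 g; its centre
- nut_b3_center (a point): wheel nut in the bin at the start (2 to 4 there; None: absent): steel hexagon 21 mm across flats, 34 mm long along its x, ends tapered, 50 g; its centre
- nut_b4_center (a point): wheel nut in the bin at the start (2 to 4 there; None: absent): steel hexagon 21 mm across flats, 34 mm long along its x, ends tapered, 50 g; its centre
- nut_l1_center (a point): wheel nut lying on the bench at the start (2 to 4; None: absent): as the others, 21 mm across flats, 34 mm long along its x; its centre
- nut_l2_center (a point): wheel nut lying on the bench at the start (2 to 4; None: absent): as the others, 21 mm across flats, 34 mm long along its x; its centre
- nut_l3_center (a point): wheel nut lying on the bench at the start (2 to 4; None: absent): as the others, 21 mm across flats, 34 mm long along its x; its centre
- nut_l4_center (a point): wheel nut lying on the bench at the start (2 to 4; None: absent): as the others, 21 mm across flats, 34 mm long along its x; its centre
- tape_measure: bystander: yellow tape measure, 63x86x62 mm; origin under its centre
- sanding_block: bystander: sanding block, 92x116x29 mm; origin under its centre
- masking_roll: bystander: roll of masking tape lying flat, 103 mm across, 25 mm high; origin under its centre

How it is judged:
By the outcome, as a careful person would: the job done as asked, in the order asked, and still so for the second after the job is handed in, with the robot touching nothing.
Of nut_b1, nut_b2, nut_b3, nut_b4 only 2 to 4 are there at a start; the rules pass over those that are not, and their reading is None.
Of nut_l1, nut_l2, nut_l3, nut_l4 only 2 to 4 are there at a start; the rules pass over those that are not, and their reading is None.
At some moment in a run one of nut_l1, nut_l2, nut_l3, nut_l4 may be knocked a few centimetres aside while the robot is not near it.
It also fails if it takes over 210 s, if anything falls off the work surface, if the arm or the gripper's body presses on something with over 40 N, if the wrist force passes 120 N, or if a joint passes its speed limit or range.

## Working session

There is one attempt and no reset: what is moved stays moved. The work goes in short steps, Python scripts to look and compute and a tool call to move; the robot and the scene stay as the last step left them, time stands still between calls to the robot, and variables do not carry over. Pictures are saved under pics/ and viewed, at most 15 in all, crops included, and the job is handed in when it is done.

Besides the shell and the picture viewer there is one more tool, called after "Request:" as name(argument=value, ...) on one line, values as JSON. apply_moves: Moves the arm, as the interface text tells. Its arguments: {"type":"object","properties":{"motion":{"type":"array"},"force":{"type":"number"}},"required":["motion"]}

```bash
ls; mkdir -p pics
cat > h.py <<'E'
import numpy as np, cv2
from scipy.spatial.transform import Rotation as R
from rig import bot
def cam(name):
    c=bot.read_camera(name); K=c["K"]; z=c["range_z"]
    v,u=np.mgrid[0:z.shape[0],0:z.shape[1]]
    o=np.asarray(c["orientation"]); M=R.from_rotvec(o).as_matrix() if o.shape==(3,) else (R.from_quat(o).as_matrix() if o.shape==(4,) else o)
    P=np.stack([(u-K[0,2])/K[0,0]*z,-(v-K[1,2])/K[1,1]*z,-z],-1)@M.T+np.asarray(c["xyz"])
    P[z<=0]=np.nan
    return c,P
def save(c,name,box=None,s=1.5):
    im=c["pixels"][...,::-1]
    if box: im=im[box[1]:box[3],box[0]:box[2]]
    cv2.imwrite("pics/"+name,cv2.resize(im,None,fx=s,fy=s,interpolation=cv2.INTER_CUBIC))
E
python3 - <<'E'
from h import *
print(bot.observe())
for n in("top","side"):
    c,P=cam(n); save(c,n+"0.png"); np.save(n+"P.npy",P); print(n,c["xyz"],c["orientation"],c["K"].tolist(),[k for k in c])
E
```

```text
pics
{'clock': 0.0, 'joint_pos': array([ 1.28338624,  0.33288249, -0.06472742,  1.46097092,  0.02158769,
        1.34990813, -0.08854459]), 'joint_velocities': array([-0.00154258,  0.00020579,  0.00140664, -0.00042081, -0.00083999,
       -0.00095128, -0.00126384]), 'tau': array([ 1.33077569e-04, -6.25450087e+01,  4.96214046e-02, -3.91615891e+01,
        1.62492902e-02,  9.73666931e-03,  3.42761450e-05]), 'ee_pos': array([ 0.16348927, -0.60283062,  0.23049524]), 'eef_rot': array([-3.11265413e+00, -4.14556866e-01,  3.81344170e-04]), 'wrist_force': array([ 0.62922382,  0.09248156, -0.35188608]), 'torque': array([0.0104611 , 0.05065895, 0.02072829]), 'gripper_force': 0.0, 'width': 0.08540506683705255}
top [ 0.33414372 -0.13639074  1.46263178] [ 0.13972763 -0.07854657 -1.58575562] [[483.25301114332876, 0.0, 249.51455605279006], [0.0, 483.25301114332876, 192.06043331178063], [0.0, 0.0, 1.0]] ['pixels', 'range_z', 'K', 'xyz', 'orientation']
side [0.1681023  1.02386976 0.91729862] [ 0.21149142 -1.30644414 -2.54620291] [[419.38773047542696, 0.0, 258.4788917008812], [0.0, 419.38773047542696, 188.60798339657853], [0.0, 0.0, 1.0]] ['pixels', 'range_z', 'K', 'xyz', 'orientation']
```

View pics/top0.png

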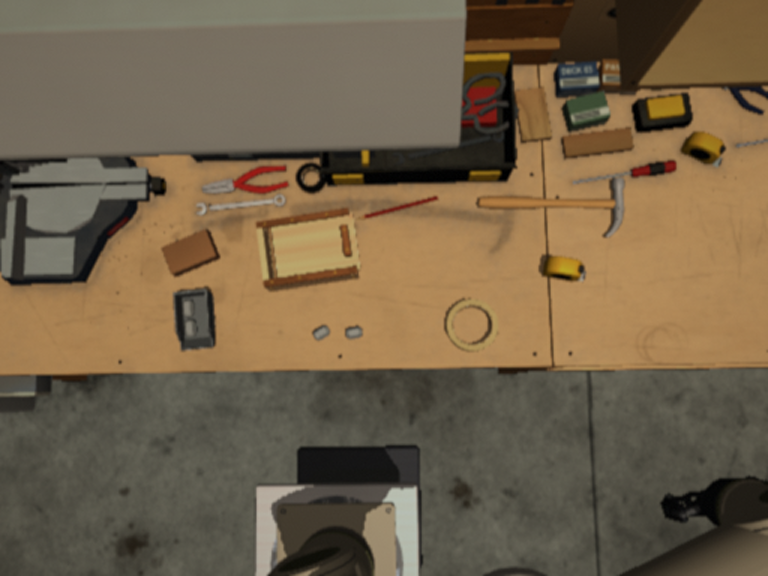

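View pics/side0.png

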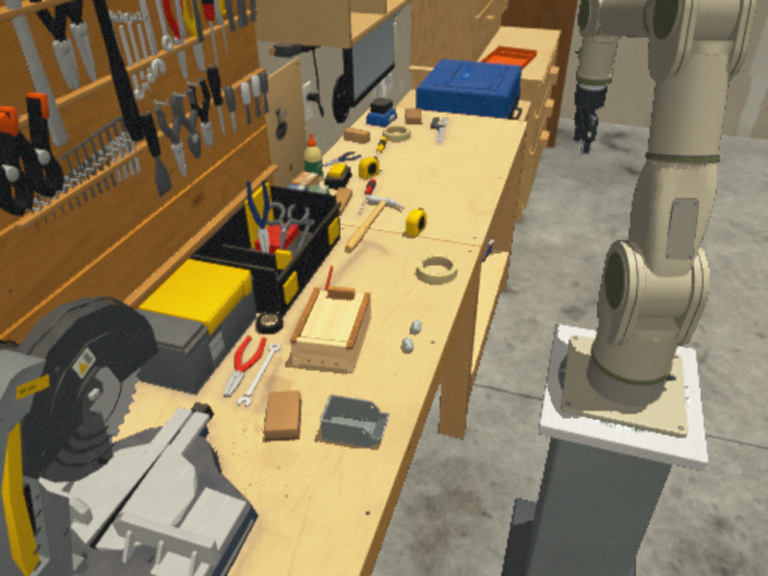

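Run:
```python
from h import *
c,P=cam("top"); save(c,"crop1.png",(100,125,400,255),2.6)
def rect(m,n):
    k,l,s,ce=cv2.connectedComponentsWithStats(m.astype(np.uint8))
    for i in range(1,k):
        if s[i,4]<25: continue
        q=P[l==i]; r=cv2.minAreaRect(q[:,:2].astype(np.float32)*1000)
        print(n,s[i].tolist(),np.round(q.mean(0)*1000),"z90",round(np.percentile(q[:,2],90)*1000,1),np.round(r[0],1),np.round(r[1],1),round(r[2],1))
z=P[...,2]; roi=(P[...,0]>.36)&(P[...,0]<.66)&(abs(P[...,1])<.42)
b=roi&(abs(z)<.004); print("bench z",np.nanmedian(z[b]), "edge x",np.nanmin(P[...,0][(abs(z)<.01)&(abs(P[...,1])<.3)]))
rect(roi&(z>.008),"obj"); rect(roi&(z>.067)&(z<.085),"rim+bat"); rect(roi&(z>.075),"bat"); rect(roi&(z>.053)&(z<.064),"lid")
# hsv red-brown
```

```text
bench z -0.0001418891238307296 edge x -0.022517686773644907
obj [0, 0, 311, 107, 31748] [ 443.  -77. 1222.] z90 1238.7 [445.7 -70.6] [177.8  42.5] 89.9
obj [171, 149, 70, 45, 2600] [600.  49.  60.] z90 71.2 [608.3  46.3] [123.8 192.6] 7.2
obj [108, 154, 38, 30, 703] [616. 294.  28.] z90 33.0 [617.  295.3] [ 66.7 100.1] 21.0
obj [115, 193, 29, 41, 695] [479. 285.  29.] z90 50.9 [479.2 280.7] [121.1  69.9] 5.1
obj [297, 200, 35, 35, 457] [ 458. -274.   23.] z90 27.7 [ 457.5 -273. ] [100.3 101.2] 88.6
obj [208, 217, 12, 11, 79] [448.  27.  18.] z90 22.4 [449.1  27.9] [23.3 32.7] 36.5
obj [230, 218, 12, 9, 81] [447. -38.  18.] z90 23.2 [447.9 -37.7] [23.4 33.3] 12.5
rim+bat [171, 150, 67, 42, 397] [570.  73.  71.] z90 73.6 [607.2  49.9] [122.6 185.3] 6.9
rim+bat [228, 160, 6, 12, 26] [609. -31.  81.] z90 84.5 [607.6 -31.3] [32.5 13.5] 10.7
bat [0, 0, 311, 107, 31748] [ 443.  -77. 1222.] z90 1238.7 [445.7 -70.6] [177.8  42.5] 89.9
bat [227, 150, 7, 22, 102] [622. -29.  85.] z90 88.9 [622.1 -28.9] [61.8 13.8] 7.1
lid [176, 150, 65, 36, 1550] [611.  43.  59.] z90 62.6 [612.4  40. ] [103.9 184.6] 4.2
```

View pics/crop1.png

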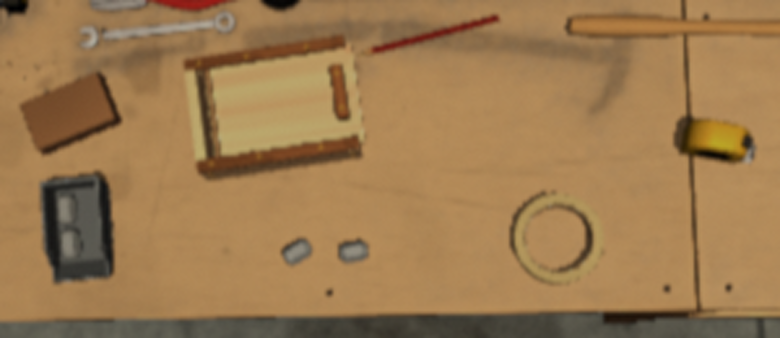

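```bash
cat >> h.py <<'E'
def down(yaw,pitch=0):
    "tool down, x_t at world yaw (deg); pitch: + swings tool z toward x_t"
    return R.from_euler('z',yaw,degrees=True)*R.from_rotvec([np.pi,0,0])*R.from_euler('y',pitch,degrees=True)
def plan(*T,start=None):
    "T: (pos mm, R). chained: each printed relative to previous target"
    s=bot.observe(); p=np.array(s["ee_pos"])*1000; r=R.from_rotvec(s["eef_rot"])
    if start: p,r=np.array(start[0],float),start[1]
    print("t",round(s["clock"],2),"at",np.round(p,1),"rot",np.round(r.as_matrix().T.round(3).tolist(),3).tolist(),"q",np.round(s["joint_pos"],2),"F",np.round(s["wrist_force"],1))
    for q,o in T:
        q=np.array(q,float); print("travel",np.round(r.inv().apply(q-p),1).tolist(),"rot",np.round((r.inv()*o).as_rotvec(),3).tolist()); p,r=q,o
E
python3 - <<'E'
from h import *
P=np.load("topP.npy")
for u,v in [(243,145),(291,132),(320,134),(236,188),(239,148),(100+58/2.6,125+210/2.6),(100+110/2.6,125+175/2.6)]:
    print(u,v,np.round(P[int(v),int(u)]*1000))
plan(([622,-29,160],down(7)),([622,-29,64],down(7)))
E
```

```text
243 145 [685. -63.   6.]
291 132 [ 721. -212.   12.]
320 134 [ 709. -299.   25.]
236 188 [553. -39.  -5.]
239 148 [678. -50.  -3.]
122.3076923076923 205.76923076923077 [504. 307.  20.]
142.30769230769232 192.30769230769232 [546. 251.   1.]
t 0.15 at [ 163.5 -603.   230.7] rot [[0.965, 0.262, -0.0], [0.262, -0.965, -0.001], [-0.0, 0.001, -1.0]] q [ 1.28  0.33 -0.06  1.46  0.02  1.35 -0.09] F [ 0.6  0.1 -0.1]
travel [592.8, -433.9, 71.1] rot [-0.001, 0.0, 0.143]
travel [0.0, -0.0, 96.0] rot [0.0, 0.0, 0.0]
```

Request:
apply_moves(motion=[{"travel": [50, -36, 6], "rotation": [0, 0, 0.01], "gripper": 45}, {"travel": [100, -72, 12], "rotation": [0, 0, 0.02], "gripper": 45}, {"travel": [150, -108, 18], "rotation": [0, 0, 0.04], "gripper": 45}, {"travel": [200, -145, 24], "rotation": [0, 0, 0.05], "gripper": 45}, {"travel": [250, -181, 30], "rotation": [0, 0, 0.06], "gripper": 45}, {"travel": [300, -217, 36], "rotation": [0, 0, 0.07], "gripper": 45}, {"travel": [350, -254, 42], "rotation": [0, 0, 0.08], "gripper": 45}, {"travel": [400, -290, 48], "rotation": [0, 0, 0.1], "gripper": 45}, {"travel": [450, -326, 54], "rotation": [0, 0, 0.11], "gripper": 45}, {"travel": [500, -363, 60], "rotation": [0, 0, 0.12], "gripper": 45}, {"travel": [550, -400, 66], "rotation": [0, 0, 0.13], "gripper": 45}, {"travel": [593, -434, 71], "rotation": [0, 0, 0.143], "gripper": 45}], force=60)

```text
clock: 1.65
ee_pos: [0.6233, -0.0273, 0.1598]
eef_rot: [-3.136, -0.191, 0.001]
wrist_force: [0.8, -1.1, 0.6]
width: 0.0451
gripper_force: 0.0
```

Run:
```python
from h import *
plan(([622,-29,160],down(7)),([622,-29,64],down(7)))
```

```text
t 1.65 at [623.3 -27.3 159.8] rot [[0.993, 0.121, -0.0], [0.121, -0.993, -0.0], [-0.0, 0.0, -1.0]] q [ 0.37  0.43 -0.52  1.53  0.22  1.24 -1.63] F [ 0.8 -1.1  0.6]
travel [-1.5, 1.6, -0.2] rot [-0.0, 0.0, -0.001]
travel [0.0, -0.0, 96.0] rot [0.0, 0.0, 0.0]
```

Request:
apply_moves(motion=[{"travel": [0, 0, 40], "rotation": [0, 0, 0], "gripper": 45}, {"travel": [0, 0, 75], "rotation": [0, 0, 0], "gripper": 45}, {"travel": [0, 0, 95], "rotation": [0, 0, 0], "gripper": 45}, {"travel": [0, 0, 95], "rotation": [0, 0, 0], "gripper": 45}, {"travel": [0, 0, 95], "rotation": [0, 0, 0], "gripper": 25}, {"travel": [0, 0, 95], "rotation": [0, 0, 0], "gripper": 5}, {"travel": [0, 0, 95], "rotation": [0, 0, 0], "gripper": 5}, {"travel": [0, 0, 95], "rotation": [0, 0, 0], "gripper": 5}], force=60)

```text
clock: 2.65
ee_pos: [0.6235, -0.0292, 0.0672]
eef_rot: [3.135, 0.191, 0.005]
wrist_force: [-0.6, -0.1, 6.5]
width: 0.0125
gripper_force: 59.6
```

Run:
```python
from h import *
s=bot.observe(); print(s["torque"],s["wrist_force"],s["width"])
plan(([622,-29,64],down(7)))
c,P=cam("side"); save(c,"side1.png",(170,170,290,310),5)
```

```text
[-0.09214236  0.1988623   0.00467686] [-0.63168756 -0.09177115  6.51619958] 0.012476898266668094
t 2.65 at [623.5 -29.2  67.2] rot [[0.993, 0.121, 0.003], [0.121, -0.993, 0.001], [0.003, -0.0, -1.0]] q [ 0.36  0.51 -0.5   1.62  0.27  1.07 -1.66] F [-0.6 -0.1  6.5]
travel [-1.4, -0.4, 3.2] rot [0.001, -0.003, -0.001]
```

View pics/side1.png

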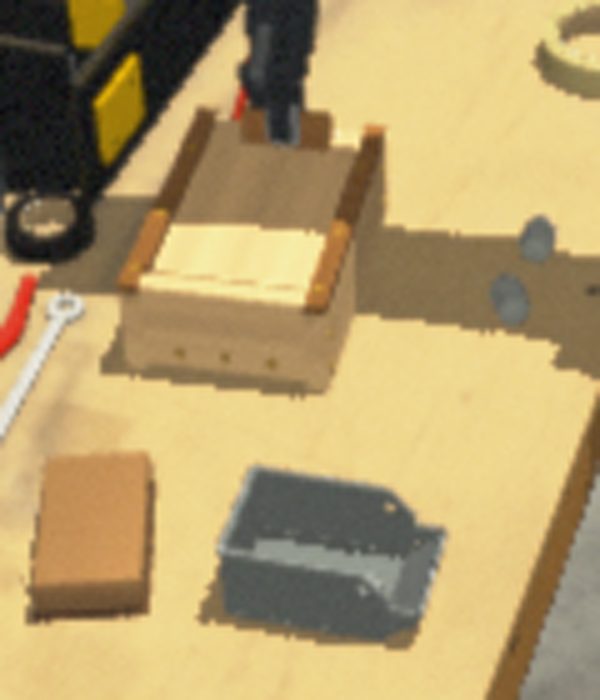

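Request:
apply_moves(motion=[{"travel": [0, 0, -2], "rotation": [0, 0, 0], "gripper": 5}, {"travel": [0, 8, -2], "rotation": [0, 0, 0], "gripper": 5}, {"travel": [0, 20, -2], "rotation": [0, 0, 0], "gripper": 5}, {"travel": [0, 32, -2], "rotation": [0, 0, 0], "gripper": 5}])

```text
clock: 3.2
ee_pos: [0.6263, -0.0623, 0.0672]
eef_rot: [3.136, 0.19, -0.0]
wrist_force: [-0.8, -0.0, -0.6]
width: 0.0124
gripper_force: 58.6
```

Request:
apply_moves(motion=[{"travel": [0, 15, 0], "rotation": [0, 0, 0], "gripper": 5}, {"travel": [0, 33, 0], "rotation": [0, 0, 0], "gripper": 5}, {"travel": [0, 51, 0], "rotation": [0, 0, 0], "gripper": 5}, {"travel": [0, 69, 0], "rotation": [0, 0, 0], "gripper": 5}, {"travel": [0, 87, 0], "rotation": [0, 0, 0], "gripper": 5}, {"travel": [0, 105, 0], "rotation": [0, 0, 0], "gripper": 5}, {"travel": [0, 123, 0], "rotation": [0, 0, 0], "gripper": 5}, {"travel": [0, 141, 0], "rotation": [0, 0, 0], "gripper": 5}, {"travel": [0, 152, 0], "rotation": [0, 0, 0], "gripper": 5}, {"travel": [0, 152, 0], "rotation": [0, 0, 0], "gripper": 5}])

```text
clock: 4.45
ee_pos: [0.6446, -0.2129, 0.0671]
eef_rot: [3.136, 0.189, -0.0]
wrist_force: [0.2, 0.2, -0.6]
width: 0.0126
gripper_force: 58.5
```

Run:
```python
from h import *
s=bot.observe(); print(s["torque"],s["wrist_force"],s["width"])
plan()
c,P=cam("side"); save(c,"side2.png",(170,130,310,270),4)
c,P=cam("top"); np.save("topP2.npy",P); save(c,"top2.png",(100,100,400,255),2.6)
z=P[...,2]
# box rim/back board
m=(z>.064)&(z<.078)&(P[...,0]>.52)&(P[...,0]<.70)&(P[...,1]>-.06)&(P[...,1]<.17)
k,l,s,_=cv2.connectedComponentsWithStats(m.astype(np.uint8))
for i in range(1,k):
    if s[i,4]>20:
        q=P[l==i]; r=cv2.minAreaRect(q[:,:2].astype(np.float32)*1000); print(s[i],q.mean(0).round(3),r)
```

```text
[-0.0515985   0.00327125  0.06963764] [ 0.18957221  0.18538407 -0.62259748] 0.012552914561666137
t 4.45 at [ 644.6 -212.9   67.1] rot [[0.993, 0.12, -0.0], [0.12, -0.993, 0.0], [-0.0, -0.0, -1.0]] q [ 0.56  0.61 -0.43  1.46  0.27  1.13 -1.37] F [ 0.2  0.2 -0.6]
[170 139  68  53 750] [0.611 0.066 0.07 ] ((612.6488037109375, 50.54795837402344), (134.1444854736328, 184.91622924804688), 6.982720375061035)
```

View pics/side2.png

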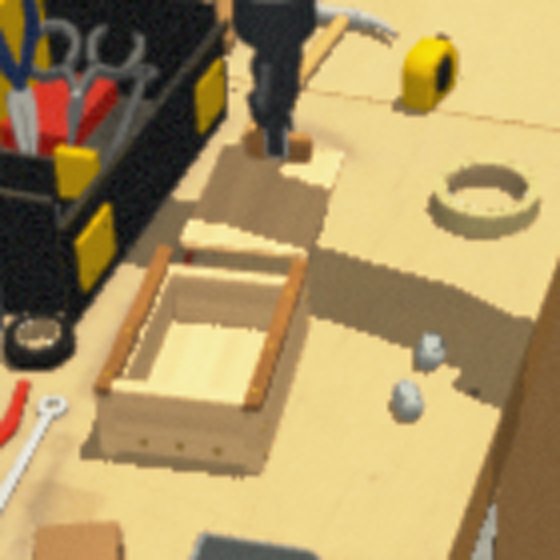

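Request:
apply_moves(motion=[{"travel": [-25, 5, 0], "rotation": [0, 0, 0], "gripper": 5}, {"travel": [-50, 10, 0], "rotation": [0, 0, 0], "gripper": 5}, {"travel": [-50, 10, 20], "rotation": [0, 0, 0], "gripper": 5}, {"travel": [-50, 10, 40], "rotation": [0, 0, 0], "gripper": 5}, {"travel": [-50, 10, 50], "rotation": [0, 0, 0], "gripper": 5}, {"travel": [-50, 10, 53], "rotation": [0, 0, 0], "gripper": 5}, {"travel": [-50, 10, 53], "rotation": [0, 0, 0], "gripper": 5}])

```text
clock: 5.42
ee_pos: [0.5968, -0.2275, 0.0144]
eef_rot: [-3.136, -0.192, -0.001]
wrist_force: [0.5, 0.4, -1.2]
width: 0.0125
gripper_force: 58.6
```

Run:
```python
from h import *
s=bot.observe(); print(s["torque"],s["wrist_force"],s["width"])
plan()
```

```text
[-0.12420051 -0.01523278  0.01869917] [ 0.53044187  0.39134385 -1.21887226] 0.01252580632034197
t 5.42 at [ 596.8 -227.5   14.4] rot [[0.993, 0.122, 0.0], [0.122, -0.993, -0.0], [0.0, 0.0, -1.0]] q [ 0.62  0.6  -0.43  1.61  0.28  1.   -1.35] F [ 0.5  0.4 -1.2]
```

Request:
apply_moves(motion=[{"travel": [0, 0, 1], "rotation": [0, 0, 0], "gripper": 5}, {"travel": [0, 0, 2], "rotation": [0, 0, 0], "gripper": 5}, {"travel": [0, 0, 2], "rotation": [0, 0, 0], "gripper": 5}])

```text
clock: 5.8
ee_pos: [0.5967, -0.228, 0.0132]
eef_rot: [3.135, 0.191, 0.001]
wrist_force: [-1.7, 1.1, 4.6]
width: 0.0124
gripper_force: 59.3
```

Request:
apply_moves(motion=[{"travel": [0, 0, 0], "rotation": [0, 0, 0], "gripper": 32}, {"travel": [0, 0, 0], "rotation": [0, 0, 0], "gripper": 32}, {"travel": [0, 0, 0], "rotation": [0, 0, 0], "gripper": 32}, {"travel": [0, 0, -30], "rotation": [0, 0, 0], "gripper": 40}, {"travel": [0, 0, -80], "rotation": [0, 0, 0], "gripper": 40}, {"travel": [0, 0, -110], "rotation": [0, 0, 0], "gripper": 40}])

```text
clock: 6.55
ee_pos: [0.5971, -0.2279, 0.1248]
eef_rot: [3.135, 0.191, 0.004]
wrist_force: [-0.3, 0.6, 0.2]
width: 0.0401
gripper_force: 0.0
```

Run:
```python
from h import *
plan(([448,-38,130],down(102.5)),([448,-38,8],down(102.5)))
```

```text
t 6.55 at [ 597.1 -227.9  124.8] rot [[0.993, 0.122, 0.002], [0.122, -0.993, 0.001], [0.002, -0.001, -1.0]] q [ 0.64  0.48 -0.46  1.53  0.22  1.18 -1.31] F [-0.3  0.6  0.2]
travel [-124.8, -206.6, -5.7] rot [0.003, -0.001, -1.667]
travel [0.0, -0.0, 122.0] rot [0.0, 0.0, 0.0]
```

Request:
apply_moves(motion=[{"travel": [-12, -20, 0], "rotation": [0, 0, -0.17], "gripper": 40}, {"travel": [-24, -40, 0], "rotation": [0, 0, -0.34], "gripper": 40}, {"travel": [-37, -61, 0], "rotation": [0, 0, -0.51], "gripper": 40}, {"travel": [-50, -82, 0], "rotation": [0, 0, -0.68], "gripper": 40}, {"travel": [-64, -106, 0], "rotation": [0, 0, -0.85], "gripper": 40}, {"travel": [-78, -130, 0], "rotation": [0, 0, -1.02], "gripper": 40}, {"travel": [-92, -152, 0], "rotation": [0, 0, -1.19], "gripper": 40}, {"travel": [-105, -174, 0], "rotation": [0, 0, -1.36], "gripper": 40}, {"travel": [-117, -193, 0], "rotation": [0, 0, -1.53], "gripper": 40}, {"travel": [-125, -207, 0], "rotation": [0, 0, -1.667], "gripper": 40}, {"travel": [-125, -207, 0], "rotation": [0, 0, -1.667], "gripper": 40}])

```text
clock: 7.92
ee_pos: [0.4468, -0.0371, 0.1225]
eef_rot: [1.965, 2.45, -0.001]
wrist_force: [1.7, -0.7, -0.3]
width: 0.0403
gripper_force: 0.0
```

Run:
```python
from h import *
plan(([448,-38,60],down(102.5)),([448,-38,5],down(102.5)))
for n in("top","side"):
    c,P=cam(n); z=P[...,2]; save(c,n+"3.png",(100,180,300,255) if n=="top" else (230,190,330,290),3 if n=="top" else 5)
    m=(z>.009)&(z<.028)&(P[...,0]>.37)&(P[...,0]<.53)&(abs(P[...,1])<.2)
    k,l,s,_=cv2.connectedComponentsWithStats(m.astype(np.uint8))
    for i in range(1,k):
        if s[i,4]>20:
            q=P[l==i]; r=cv2.minAreaRect(q[:,:2].astype(np.float32)*1000); print(n,s[i],q.mean(0).round(3),r)
```

```text
t 7.92 at [446.8 -37.1 122.5] rot [[-0.217, 0.976, -0.001], [0.976, 0.217, 0.0], [0.0, -0.001, -1.0]] q [ 0.82  0.11 -0.87  2.    0.1   1.07  0.13] F [ 1.7 -0.7 -0.3]
travel [-1.1, 1.0, 62.5] rot [0.0, 0.001, 0.0]
travel [0.0, -0.0, 55.0] rot [0.0, 0.0, 0.0]
side [274 213   8   9  52] [ 0.446 -0.034  0.018] ((446.864501953125, -34.31519317626953), (21.144790649414062, 35.12084197998047), 2.1989617347717285)
side [268 225   8   9  56] [0.447 0.031 0.018] ((447.5321350097656, 28.668811798095703), (22.88697052001953, 31.191036224365234), 28.05388641357422)
```

Request:
apply_moves(motion=[{"travel": [-1, 0, 50], "rotation": [0, 0, 0], "gripper": 40}, {"travel": [-1, 0, 95], "rotation": [0, 0, 0], "gripper": 40}, {"travel": [-1, 0, 117], "rotation": [0, 0, 0], "gripper": 40}, {"travel": [-1, 0, 117], "rotation": [0, 0, 0], "gripper": 40}, {"travel": [-1, 0, 117], "rotation": [0, 0, 0], "gripper": 10}, {"travel": [-1, 0, 117], "rotation": [0, 0, 0], "gripper": 10}, {"travel": [-1, 0, 117], "rotation": [0, 0, 0], "gripper": 10}, {"travel": [-1, 0, 90], "rotation": [0, 0, 0], "gripper": 10}, {"travel": [-1, 0, 40], "rotation": [0, 0, 0], "gripper": 10}, {"travel": [-1, 0, -10], "rotation": [0, 0, 0], "gripper": 10}], force=50)

```text
clock: 9.28
ee_pos: [0.447, -0.0384, 0.1339]
eef_rot: [-1.966, -2.45, 0.0]
wrist_force: [0.8, -1.2, -0.3]
width: 0.0213
gripper_force: 49.3
```

Run:
```python
from h import *
plan(([600,95,130],down(102.5)),([600,95,22],down(102.5)),([600,95,125],down(102.5)),([448.5,28,125],down(124)),([448.5,28,5],down(124)))
```

```text
t 9.28 at [447.  -38.4 133.9] rot [[-0.216, 0.976, 0.0], [0.976, 0.216, -0.0], [-0.0, 0.0, -1.0]] q [ 0.85  0.1  -0.89  1.99  0.09  1.09  0.14] F [ 0.8 -1.2 -0.3]
travel [97.1, 178.3, 3.9] rot [-0.0, -0.0, -0.0]
travel [0.0, -0.0, 108.0] rot [0.0, 0.0, 0.0]
travel [0.0, 0.0, -103.0] rot [0.0, 0.0, 0.0]
travel [-32.6, -162.4, -0.0] rot [0.0, 0.0, -0.375]
travel [0.0, -0.0, 120.0] rot [0.0, 0.0, 0.0]
```

Request:
apply_moves(motion=[{"travel": [24, 45, 0], "rotation": [0, 0, 0], "gripper": 10}, {"travel": [48, 90, 0], "rotation": [0, 0, 0], "gripper": 10}, {"travel": [73, 135, 0], "rotation": [0, 0, 0], "gripper": 10}, {"travel": [100, 182, 0], "rotation": [0, 0, 0], "gripper": 10}, {"travel": [100, 182, 20], "rotation": [0, 0, 0], "gripper": 10}, {"travel": [100, 182, 60], "rotation": [0, 0, 0], "gripper": 10}, {"travel": [100, 182, 95], "rotation": [0, 0, 0], "gripper": 10}, {"travel": [100, 182, 110], "rotation": [0, 0, 0], "gripper": 10}, {"travel": [100, 182, 110], "rotation": [0, 0, 0], "gripper": 10}, {"travel": [100, 182, 110], "rotation": [0, 0, 0], "gripper": 38}, {"travel": [100, 182, 110], "rotation": [0, 0, 0], "gripper": 38}, {"travel": [100, 182, 80], "rotation": [0, 0, 0], "gripper": 38}])

```text
clock: 10.78
ee_pos: [0.6024, 0.098, 0.0517]
eef_rot: [-1.966, -2.449, 0.003]
wrist_force: [0.4, 0.4, 0.1]
width: 0.0382
gripper_force: 0.0
```

Request:
apply_moves(motion=[{"travel": [0, 0, -40], "rotation": [0, 0, 0], "gripper": 38}, {"travel": [0, 0, -75], "rotation": [0, 0, 0], "gripper": 40}, {"travel": [-10, -40, -75], "rotation": [0, 0, -0.1], "gripper": 40}, {"travel": [-20, -85, -75], "rotation": [0, 0, -0.2], "gripper": 40}, {"travel": [-30, -130, -75], "rotation": [0, 0, -0.3], "gripper": 40}, {"travel": [-34, -166, -75], "rotation": [0, 0, -0.375], "gripper": 40}, {"travel": [-34, -166, -75], "rotation": [0, 0, -0.375], "gripper": 40}])

```text
clock: 11.65
ee_pos: [0.4472, 0.0277, 0.1276]
eef_rot: [1.476, 2.771, -0.005]
wrist_force: [1.0, 0.1, 0.6]
width: 0.0398
gripper_force: 0.0
```

Run:
```python
from h import *
plan(([448.5,28,5],down(124)))
for n in("top","side"):
    c,P=cam(n); z=P[...,2]; save(c,n+"4.png",(100,100,330,255) if n=="top" else (170,150,330,310),3 if n=="top" else 4)
    m=(z>.009)&(z<.028)&(P[...,0]>.37)&(P[...,0]<.68)&(abs(P[...,1])<.2)
    k,l,s,_=cv2.connectedComponentsWithStats(m.astype(np.uint8))
    for i in range(1,k):
        if s[i,4]>20:
            q=P[l==i]; r=cv2.minAreaRect(q[:,:2].astype(np.float32)*1000); print(n,s[i],q.mean(0).round(3),r)
```

```text
t 11.65 at [447.2  27.7 127.6] rot [[-0.558, 0.83, -0.004], [0.83, 0.558, -0.002], [0.0, -0.004, -1.0]] q [ 0.88  0.15 -1.09  1.99  0.15  1.09  0.32] F [1.  0.1 0.6]
travel [-0.1, 1.5, 122.6] rot [-0.002, 0.004, -0.002]
top [213 147  16   5  27] [0.671 0.004 0.018] ((668.65087890625, 4.8500518798828125), (9.304510116577148, 46.09474563598633), 9.224628448486328)
top [177 150  35   7  66] [0.661 0.086 0.018] ((659.4293823242188, 85.84264373779297), (9.522012710571289, 104.46061706542969), 4.387675762176514)
top [183 166  14  11  68] [0.603 0.099 0.022] ((600.5465698242188, 100.15946960449219), (29.173473358154297, 41.08124542236328), 52.652923583984375)
side [204 204  35  22 157] [ 0.642 -0.011  0.018] ((652.7431030273438, 3.3746871948242188), (143.93455505371094, 70.1285400390625), 58.027156829833984)
side [195 208  52  38 236] [0.588 0.119 0.019] ((566.3973999023438, 83.08916473388672), (217.3048095703125, 103.75567626953125), 60.28117370605469)
side [268 225   8   9  57] [0.447 0.031 0.018] ((447.5985412597656, 27.357492446899414), (22.860610961914062, 34.38616180419922), 16.52094078063965)
```

Request:
apply_moves(motion=[{"travel": [0, 1, 50], "rotation": [0, 0, 0], "gripper": 40}, {"travel": [0, 1, 95], "rotation": [0, 0, 0], "gripper": 40}, {"travel": [0, 1, 122], "rotation": [0, 0, 0], "gripper": 40}, {"travel": [0, 1, 122], "rotation": [0, 0, 0], "gripper": 40}, {"travel": [0, 1, 122], "rotation": [0, 0, 0], "gripper": 10}, {"travel": [0, 1, 122], "rotation": [0, 0, 0], "gripper": 10}, {"travel": [0, 1, 122], "rotation": [0, 0, 0], "gripper": 10}, {"travel": [0, 1, 90], "rotation": [0, 0, 0], "gripper": 10}, {"travel": [0, 1, 40], "rotation": [0, 0, 0], "gripper": 10}, {"travel": [0, 1, -5], "rotation": [0, 0, 0], "gripper": 10}], force=50)

```text
clock: 13.0
ee_pos: [0.4494, 0.03, 0.1341]
eef_rot: [1.475, 2.773, -0.0]
wrist_force: [1.0, -0.5, 0.0]
width: 0.0209
gripper_force: 49.4
```

Run:
```python
from h import *
plan(([608,50,133],down(102)),([608,50,22],down(102)),([608,50,140],down(102)))
```

```text
t 13.0 at [449.4  30.  134.1] rot [[-0.559, 0.829, -0.001], [0.829, 0.559, 0.0], [0.0, -0.0, -1.0]] q [ 0.91  0.15 -1.12  1.98  0.15  1.1   0.32] F [ 1.  -0.5  0. ]
travel [-72.0, 142.7, 1.2] rot [0.0, 0.001, 0.384]
travel [0.0, -0.0, 111.0] rot [0.0, 0.0, 0.0]
travel [0.0, 0.0, -118.0] rot [0.0, 0.0, 0.0]
```

Request:
apply_moves(motion=[{"travel": [-18, 36, 0], "rotation": [0, 0, 0.1], "gripper": 10}, {"travel": [-36, 72, 0], "rotation": [0, 0, 0.2], "gripper": 10}, {"travel": [-54, 108, 0], "rotation": [0, 0, 0.3], "gripper": 10}, {"travel": [-72, 143, 0], "rotation": [0, 0, 0.38], "gripper": 10}, {"travel": [-72, 143, 20], "rotation": [0, 0, 0.38], "gripper": 10}, {"travel": [-72, 143, 60], "rotation": [0, 0, 0.38], "gripper": 10}, {"travel": [-72, 143, 95], "rotation": [0, 0, 0.38], "gripper": 10}, {"travel": [-72, 143, 112], "rotation": [0, 0, 0.38], "gripper": 10}, {"travel": [-72, 143, 112], "rotation": [0, 0, 0.38], "gripper": 10}, {"travel": [-72, 143, 112], "rotation": [0, 0, 0.38], "gripper": 38}, {"travel": [-72, 143, 112], "rotation": [0, 0, 0.38], "gripper": 38}, {"travel": [-72, 143, 85], "rotation": [0, 0, 0.38], "gripper": 38}])

```text
clock: 14.5
ee_pos: [0.6074, 0.0498, 0.0473]
eef_rot: [-1.972, -2.444, 0.002]
wrist_force: [-0.2, -0.1, -0.1]
width: 0.0374
gripper_force: 0.0
```

Request:
apply_moves(motion=[{"travel": [0, 0, -50], "rotation": [0, 0, 0], "gripper": 38}, {"travel": [0, 0, -100], "rotation": [0, 0, 0.1], "gripper": 50}, {"travel": [0, 0, -140], "rotation": [0, 0, 0.27], "gripper": 60}, {"travel": [0, 0, -140], "rotation": [0, 0, 0.44], "gripper": 60}, {"travel": [0, 0, -140], "rotation": [0, 0, 0.61], "gripper": 60}, {"travel": [0, 0, -140], "rotation": [0, 0, 0.78], "gripper": 60}, {"travel": [0, 0, -140], "rotation": [0, 0, 0.95], "gripper": 60}, {"travel": [0, 0, -140], "rotation": [0, 0, 1.12], "gripper": 60}, {"travel": [0, 0, -140], "rotation": [0, 0, 1.29], "gripper": 60}, {"travel": [0, 0, -140], "rotation": [0, 0, 1.46], "gripper": 60}, {"travel": [0, 0, -140], "rotation": [0, 0, 1.65], "gripper": 60}, {"travel": [0, 0, -140], "rotation": [0, 0, 1.65], "gripper": 60}])

```text
clock: 16.0
ee_pos: [0.6082, 0.0504, 0.1882]
eef_rot: [3.134, 0.212, 0.001]
wrist_force: [0.1, -0.1, -0.4]
width: 0.0599
gripper_force: 0.0
```

Run:
```python
from h import *
plan()
c,P=cam("top"); z=P[...,2]; save(c,"top5.png",(100,170,220,255),6); np.save("topP5.npy",P)
for lo,hi in((.045,.058),(.008,.06)):
    m=(z>lo)&(z<hi)&(P[...,0]>.38)&(P[...,0]<.56)&(P[...,1]>.2)&(P[...,1]<.36)
    q=P[m]; r=cv2.minAreaRect(q[:,:2].astype(np.float32)*1000); print(m.sum(),r, q[:,:2].min(0),q[:,:2].max(0))
m=(z>.005)&(z<.03)&(P[...,0]>.54)&(P[...,0]<.68)&(P[...,1]>-.03)&(P[...,1]<.13)
k,l,s,_=cv2.connectedComponentsWithStats(m.astype(np.uint8))
for i in range(1,k):
    if s[i,4]>20: print(s[i],P[l==i].mean(0).round(3))
```

```text
t 16.0 at [608.2  50.4 188.2] rot [[0.991, 0.135, 0.001], [0.135, -0.991, 0.0], [0.001, -0.0, -1.0]] q [ 0.35  0.4  -0.65  1.53  0.25  1.29 -1.77] F [ 0.1 -0.1 -0.4]
132 ((492.1058349609375, 282.3145751953125), (85.99199676513672, 69.3948974609375), 5.745069980621338) [0.44772267 0.24428682] [0.53652223 0.31966068]
703 ((484.34881591796875, 298.0338439941406), (121.45659637451172, 131.30401611328125), 83.23143768310547) [0.41865532 0.2381542 ] [0.55193118 0.35908622]
[210 147  23  34 340] [0.626 0.003 0.008]
```

View pics/top5.png

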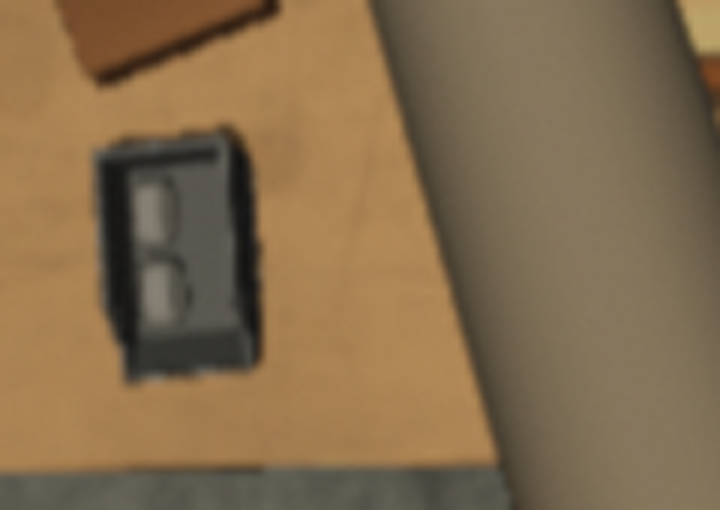

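Request:
apply_moves(motion=[{"travel": [0, 0, -20], "rotation": [0, 0.17, 0], "gripper": 80}, {"travel": [0, 0, -20], "rotation": [0, 0.34, 0], "gripper": 80}, {"travel": [0, 0, -20], "rotation": [0, 0.51, 0], "gripper": 80}, {"travel": [0, 0, -20], "rotation": [0, 0.68, 0], "gripper": 80}, {"travel": [0, 0, -20], "rotation": [0, 0.85, 0], "gripper": 80}, {"travel": [0, 0, -20], "rotation": [0, 1.02, 0], "gripper": 80}, {"travel": [0, 0, -20], "rotation": [0, 1.19, 0], "gripper": 80}, {"travel": [0, 0, -20], "rotation": [0, 1.36, 0], "gripper": 80}, {"travel": [0, 0, -20], "rotation": [0, 1.36, 0], "gripper": 80}])

```text
clock: 17.18
ee_pos: [0.5756, 0.032, 0.2808]
eef_rot: [-2.62, -0.235, -1.542]
wrist_force: [-8.3, -2.4, -8.3]
width: 0.0802
gripper_force: 0.0
```

Run:
```python
from h import *
plan()
```

```text
t 17.18 at [575.6  32.  280.8] rot [[0.478, 0.085, 0.874], [0.179, -0.984, -0.002], [0.86, 0.157, -0.485]] q [-0.15 -0.36  0.06  2.42 -1.27  0.07 -0.25] F [-8.3 -2.4 -8.3]
```

```bash
cat > kin.py <<'E'
from h import *
import itertools
from scipy.optimize import least_squares
D=[([1.28338624,.33288249,-.06472742,1.46097092,.02158769,1.34990813,-.08854459],[163.5,-602.8,230.5],[[.965,.262,0],[.262,-.965,0],[0,.001,-1]]),
([.37,.43,-.52,1.53,.22,1.24,-1.63],[623.3,-27.3,159.8],[[.993,.121,0],[.121,-.993,0],[0,0,-1]]),
([.56,.61,-.43,1.46,.27,1.13,-1.37],[644.6,-212.9,67.1],[[.993,.12,0],[.12,-.993,0],[0,0,-1]]),
([.82,.11,-.87,2.,.1,1.07,.13],[446.8,-37.1,122.5],[[-.217,.976,0],[.976,.217,0],[0,0,-1]]),
([.91,.15,-1.12,1.98,.15,1.1,.32],[449.4,30,134.1],[[-.559,.829,0],[.829,.559,0],[0,0,-1]]),
([.35,.4,-.65,1.53,.25,1.29,-1.77],[608.2,50.4,188.2],[[.991,.135,0],[.135,-.991,0],[0,0,-1]]),
([-.15,-.36,.06,2.42,-1.27,.07,-.25],[575.6,32,280.8],[[.478,.085,.874],[.179,-.984,-.002],[.86,.157,-.485]])]
def fk(q,S,par):
    "par: h,a1,L1,a2,L2,a3,L3 ,yaw offset tool"
    h,L1,a2,L2,a3,L3,t,a1=par; r=R.identity(); p=np.array([0,0,h])
    Z=lambda a:R.from_euler('z',a); Y=lambda a:R.from_euler('y',a)
    r=Z(S[0]*q[0]); p=p+r.apply([a1,0,0]); r=r*Y(q[1]); 
    r=r*Z(S[1]*q[2]); p=p+r.apply([a2,0,L1]); r=r*Y(q[3]); p=p+r.apply([-a2,0,0])
    r=r*Z(S[2]*q[4]); p=p+r.apply([0,0,L2]); r=r*Y(q[5]); r=r*Z(S[3]*q[6]+t); p=p+r.apply([0,0,L3])+Z(0).apply([0,0,0])
    if a3: p=p+(r*Z(-S[3]*q[6]-t)).apply([a3,0,0])
    return p,r
def res(par,S):
    o=[]
    for q,p,M in D:
        P_,r_=fk(q,S,par); o+=list((P_-p)/10); o+=list(((r_.as_matrix().T-np.array(M))*20).ravel())
    return np.array(o)
def fit():
    best=None
    for S in itertools.product([-1,1],repeat=4):
        for t0 in(0,1.57,3.14,-1.57):
            f=least_squares(res,[300,400,0,350,0,250,t0,0],args=(S,))
            if best is None or f.cost<best[0]: best=(f.cost,S,f.x,f.fun)
    return best
E
python3 - <<'E'
from kin import *
b=fit(); print(b[0],b[1],b[2].round(2).tolist()); print(b[3].reshape(-1,12)[:,:3].round(2).tolist(), abs(b[3].reshape(-1,12)[:,3:]).max(1)/20)
E
```

```text
19.283872878288946 (-1, -1, -1, -1) [261.04, 442.98, -15.7, 415.26, -36.91, 363.84, 1.57, 55.82]
[[4.01, 1.36, -1.65], [0.37, 1.83, -0.34], [0.9, 1.83, 1.04], [0.22, -0.33, 0.4], [-0.53, -1.84, 0.01], [0.21, 0.96, -0.56], [-0.89, 1.29, 1.1]] [0.00147299 0.00255658 0.00245253 0.00680152 0.00139789 0.00565428
 0.00606096]
```

```bash
cat > sim.py <<'E'
from kin import *
S=(-1,)*4; PAR=[261.04,442.98,-15.7,415.26,-36.91,363.84,1.57,55.82]
lo=np.array([-2.6,-.5,-1.47,.16,-1.27,.06,-2.6]);hi=np.array([2.6,2.12,1.34,2.42,4.41,2.06,2.6])
def err(q,p,r):
    P,r_=fk(q,S,PAR); return np.r_[(P-p)/1000,(r_.inv()*r).as_rotvec()*.3]
def track(q,poses,reg=.01):
    w=[]
    for p,r in poses:
        q0=q; f=least_squares(lambda x:np.r_[err(x,p,r),reg*(x-q0)],q0,bounds=(lo,hi)); q=f.x; w.append(np.linalg.norm(err(q,p,r)))
    return q,max(w)
def tip(yaw,tilt,g,z):  # TCP pose with grasp pt at g, x_t yaw, pitch -tilt
    r=down(yaw,-tilt); return np.array([*g,z])+r.apply([0,0,19]),r
E
python3 - <<'E'
from sim import *
qs=np.array([.35,.4,-.65,1.53,.25,1.29,-1.77])
bing=[492,282]
for phi in(-20,-40,-60,-80):
    yaw=phi+180
    q=qs.clip(lo+1e-3,hi-1e-3)
    q,w0=track(q,[(np.array([608-116*k,50+232*k,188]),down(8+178*k)) for k in np.linspace(0,1,20)])
    qb=q
    q,w1=track(q,[tip(185.7+(yaw-185.7)*k,0,[492+118*k,282-230*k],200) for k in np.linspace(0,1,15)])
    qd=q
    q,w2=track(q,[tip(yaw,a,[612,50],170) for a in np.linspace(0,80,16)])
    print(phi,np.round([w0,w1,w2],3),qb.round(2),qd.round(2),q.round(2),"margin",np.minimum(q-lo,hi-q).round(2))
E
```

```text
-20 [0. 0. 0.] [ 0.34  0.65 -1.39  1.59  0.64  1.45  0.57] [ 0.67  0.69 -1.28  1.49  0.66  1.45  0.6 ] [ 0.15  0.64 -0.85  2.4   2.24  1.6  -1.07] margin [2.45 1.14 0.62 0.02 2.17 0.46 1.53]
-40 [0. 0. 0.] [ 0.34  0.65 -1.39  1.59  0.64  1.45  0.57] [ 0.64  0.63 -1.2   1.49  0.59  1.42  0.29] [-0.13  0.67 -0.69  2.16  1.82  1.71 -1.07] margin [2.47 1.17 0.78 0.26 2.59 0.35 1.53]
-60 [0. 0. 0.] [ 0.34  0.65 -1.39  1.59  0.64  1.45  0.57] [ 0.61  0.58 -1.12  1.5   0.53  1.39 -0.01] [-0.28  0.77 -0.56  1.86  1.54  1.83 -1.03] margin [2.32 1.27 0.91 0.56 2.81 0.23 1.57]
-80 [0. 0. 0.] [ 0.34  0.65 -1.39  1.59  0.64  1.45  0.57] [ 0.57  0.54 -1.03  1.51  0.47  1.36 -0.32] [-0.34  0.89 -0.45  1.53  1.33  1.99 -0.97] margin [2.26 1.23 1.02 0.89 2.6  0.07 1.63]
```

Run:
```python
from sim import *
s=bot.observe(); q=np.array(s["joint_pos"]).clip(lo+1e-3,hi-1e-3); p,_=fk(q,S,PAR)
for ps in([(p+[-20*k,30*k,0],down(8,61*(1-k))) for k in np.linspace(0,1,12)],[(p+[-20-60*k,30+220*k,-60*k],down(8+178*k)) for k in np.linspace(0,1,20)]):
    q,w=track(q,ps); print(q.round(2),round(w,3))
plan(([555,60,270],down(8)),([492,282,190],down(185.7)))
```

```text
[ 0.45  0.22 -0.77  1.47  0.15  1.51 -1.76] 0.003
[ 0.31  0.61 -1.42  1.51  0.61  1.53  0.58] 0.0
t 17.18 at [575.6  32.  280.8] rot [[0.478, 0.085, 0.874], [0.179, -0.984, -0.002], [0.86, 0.157, -0.485]] q [-0.15 -0.36  0.06  2.42 -1.27  0.07 -0.25] F [-8.3 -2.4 -8.3]
travel [-16.9, -31.2, -8.0] rot [-0.023, -1.064, 0.035]
travel [-31.5, -228.6, 80.0] rot [0.0, 0.0, -3.101]
```

Request:
apply_moves(motion=[{"travel": [-3, -5, -1], "rotation": [0, -0.15, 0.01], "gripper": 80}, {"travel": [-6, -10, -2], "rotation": [0, -0.3, 0.01], "gripper": 80}, {"travel": [-8, -15, -4], "rotation": [-0.01, -0.45, 0.02], "gripper": 80}, {"travel": [-10, -20, -5], "rotation": [-0.01, -0.6, 0.02], "gripper": 80}, {"travel": [-13, -25, -6], "rotation": [-0.02, -0.75, 0.03], "gripper": 80}, {"travel": [-15, -28, -7], "rotation": [-0.02, -0.9, 0.03], "gripper": 80}, {"travel": [-17, -31, -8], "rotation": [-0.023, -1.064, 0.035], "gripper": 80}, {"travel": [-17, -31, -8], "rotation": [-0.023, -1.064, 0.035], "gripper": 80}, {"travel": [-17, -31, -8], "rotation": [-0.023, -1.064, 0.035], "gripper": 80}, {"travel": [-17, -31, -8], "rotation": [-0.023, -1.064, 0.035], "gripper": 80}])

```text
clock: 18.42
ee_pos: [0.5563, 0.0607, 0.2684]
eef_rot: [-3.124, -0.219, 0.007]
wrist_force: [1.3, -0.4, 0.0]
width: 0.0801
gripper_force: 0.0
```

Run:
```python
from sim import *
plan(([555,60,270],down(8)),([492,282,190],down(185.7)))
```

```text
t 18.43 at [556.3  60.7 268.4] rot [[0.99, 0.139, -0.004], [0.139, -0.99, -0.011], [-0.005, 0.01, -1.0]] q [ 0.7   0.35 -1.1   1.54  0.31  1.45 -1.84] F [ 1.3 -0.4  0. ]
travel [-1.4, 0.5, -1.6] rot [-0.011, 0.004, 0.0]
travel [-31.5, -228.6, 80.0] rot [0.0, 0.0, -3.101]
```

Request:
apply_moves(motion=[{"travel": [-3, -19, 7], "rotation": [-0.01, 0, -0.17], "gripper": 80}, {"travel": [-6, -38, 13], "rotation": [-0.01, 0, -0.34], "gripper": 80}, {"travel": [-9, -57, 20], "rotation": [-0.01, 0, -0.51], "gripper": 80}, {"travel": [-12, -76, 27], "rotation": [-0.01, 0, -0.68], "gripper": 80}, {"travel": [-15, -95, 33], "rotation": [-0.01, 0, -0.85], "gripper": 80}, {"travel": [-18, -114, 40], "rotation": [-0.01, 0, -1.02], "gripper": 80}, {"travel": [-21, -133, 47], "rotation": [-0.01, 0, -1.19], "gripper": 80}, {"travel": [-24, -152, 54], "rotation": [-0.01, 0, -1.36], "gripper": 80}, {"travel": [-27, -171, 60], "rotation": [-0.01, 0, -1.53], "gripper": 80}, {"travel": [-30, -190, 67], "rotation": [-0.01, 0, -1.7], "gripper": 80}, {"travel": [-32, -210, 73], "rotation": [-0.01, 0, -1.87], "gripper": 80}, {"travel": [-33, -228, 80], "rotation": [-0.01, 0, -2.04], "gripper": 80}])

```text
clock: 19.92
ee_pos: [0.4913, 0.2824, 0.1918]
eef_rot: [1.444, 2.784, 0.01]
wrist_force: [-0.2, 0.3, 0.4]
width: 0.08
gripper_force: 0.0
```

Request:
apply_moves(motion=[{"travel": [0, 0, 0], "rotation": [0, 0, -0.17], "gripper": 80}, {"travel": [0, 0, 0], "rotation": [0, 0, -0.34], "gripper": 80}, {"travel": [0, 0, 0], "rotation": [0, 0, -0.51], "gripper": 80}, {"travel": [0, 0, 0], "rotation": [0, 0, -0.68], "gripper": 80}, {"travel": [0, 0, 0], "rotation": [0, 0, -0.85], "gripper": 80}, {"travel": [0, 0, 0], "rotation": [0, 0, -1.02], "gripper": 80}, {"travel": [0, 0, 0], "rotation": [0, 0, -1.06], "gripper": 80}, {"travel": [0, 0, 0], "rotation": [0, 0, -1.06], "gripper": 80}])

```text
clock: 20.92
ee_pos: [0.4917, 0.2816, 0.1918]
eef_rot: [-0.15, 3.131, 0.004]
wrist_force: [0.6, -0.3, 0.3]
width: 0.0801
gripper_force: 0.0
```

Run:
```python
from sim import *
plan(([492,282,190],down(185.7)),([492,282,13],down(185.7)))
```

```text
t 20.93 at [491.7 281.6 191.8] rot [[-0.995, -0.095, -0.007], [-0.095, 0.995, 0.002], [0.007, 0.003, -1.0]] q [ 0.44  0.67 -1.45  1.63  0.67  1.44  0.59] F [ 0.6 -0.3  0.3]
travel [-0.4, 0.3, 1.8] rot [0.002, 0.007, -0.004]
travel [-0.0, -0.0, 177.0] rot [0.0, 0.0, 0.0]
```

Request:
apply_moves(motion=[{"travel": [0, 0, 50], "rotation": [0, 0.007, 0], "gripper": 80}, {"travel": [0, 0, 100], "rotation": [0, 0.007, 0], "gripper": 80}, {"travel": [0, 0, 130], "rotation": [0, 0.007, 0], "gripper": 80}, {"travel": [0, 0, 155], "rotation": [0, 0.007, 0], "gripper": 80}, {"travel": [0, 0, 178], "rotation": [0, 0.007, 0], "gripper": 80}, {"travel": [0, 0, 178], "rotation": [0, 0.007, 0], "gripper": 80}, {"travel": [0, 0, 178], "rotation": [0, 0.007, 0], "gripper": 60}, {"travel": [0, 0, 178], "rotation": [0, 0.007, 0], "gripper": 55}, {"travel": [0, 0, 178], "rotation": [0, 0.007, 0], "gripper": 55}, {"travel": [0, 0, 178], "rotation": [0, 0.007, 0], "gripper": 55}], force=40)

```text
clock: 22.18
ee_pos: [0.4933, 0.2829, 0.014]
eef_rot: [0.146, -3.137, -0.005]
wrist_force: [-1.0, -1.0, 7.3]
width: 0.0654
gripper_force: 46.2
```

Run:
```python
from sim import *
plan()
c,P=cam("side"); save(c,"side6.png",(170,170,330,330),4)
```

```text
t 22.18 at [493.3 282.9  14. ] rot [[-0.996, -0.093, 0.001], [-0.093, 0.996, 0.003], [-0.001, 0.003, -1.0]] q [ 0.32  0.84 -1.24  1.78  0.86  1.19  0.48] F [-1.  -1.   7.3]
```

View pics/side6.png

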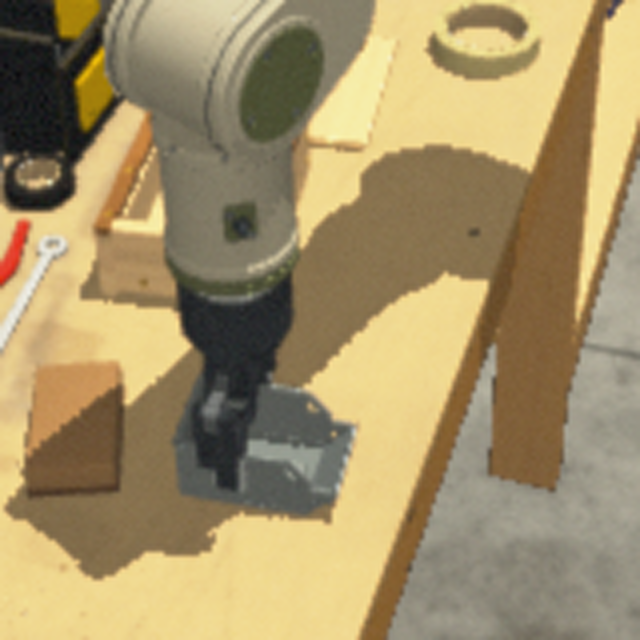

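Request:
apply_moves(motion=[{"travel": [0, 0, -10], "rotation": [0, 0, 0], "gripper": 55}, {"travel": [0, 0, -40], "rotation": [0, 0, 0], "gripper": 55}, {"travel": [0, 0, -80], "rotation": [0, 0, 0], "gripper": 55}, {"travel": [0, 0, -120], "rotation": [0, 0, 0], "gripper": 55}, {"travel": [0, 0, -155], "rotation": [0, 0, 0], "gripper": 55}, {"travel": [0, 0, -170], "rotation": [0, 0, 0], "gripper": 55}, {"travel": [0, 0, -170], "rotation": [0, 0, 0], "gripper": 55}], force=60)

```text
clock: 23.1
ee_pos: [0.4934, 0.282, 0.1833]
eef_rot: [0.146, -3.137, -0.004]
wrist_force: [0.5, -0.4, -2.6]
width: 0.0651
gripper_force: 67.4
```

Run:
```python
from sim import *
plan(([622,24,190],down(130)))
s=bot.observe(); q=np.array(s["joint_pos"]); p=fk(q,S,PAR)[0]-s["ee_pos"]*1000; print("fk err",p.round())
q,w=track(q.clip(lo+1e-3,hi-1e-3),[(np.array([493+129*k,283-259*k,190])+p,down(185.4-55.4*k)) for k in np.linspace(0,1,12)]); print(q.round(2),w)
q,w=track(q,[tip(130,a,[622+p[0],24+p[1]],209-64*a/85+p[2]) for a in np.linspace(0,85,12)]); print(q.round(2),w)
```

```text
t 23.1 at [493.4 282.  183.3] rot [[-0.996, -0.093, 0.001], [-0.093, 0.996, 0.002], [-0.001, 0.002, -1.0]] q [ 0.42  0.66 -1.41  1.63  0.66  1.42  0.6 ] F [ 0.5 -0.4 -2.6]
travel [-104.0, -268.8, -7.5] rot [0.002, -0.002, 0.966]
fk err [  6. -33.  -8.]
[ 0.7   0.65 -1.16  1.45  0.59  1.43  0.23] 2.3150638094092274e-05
[-0.14  0.84 -0.57  2.05  1.83  1.82 -1.17] 0.00020050284955952692
```

Request:
apply_moves(motion=[{"travel": [-12, -30, -1], "rotation": [0, 0, 0.1], "gripper": 55}, {"travel": [-24, -60, -2], "rotation": [0, 0, 0.21], "gripper": 55}, {"travel": [-36, -92, -3], "rotation": [0, 0, 0.32], "gripper": 55}, {"travel": [-48, -124, -4], "rotation": [0, 0, 0.43], "gripper": 55}, {"travel": [-60, -155, -5], "rotation": [0, 0, 0.54], "gripper": 55}, {"travel": [-72, -187, -6], "rotation": [0, 0, 0.66], "gripper": 55}, {"travel": [-84, -218, -7], "rotation": [0, 0, 0.78], "gripper": 55}, {"travel": [-96, -248, -7], "rotation": [0, 0, 0.89], "gripper": 55}, {"travel": [-104, -269, -7], "rotation": [0, 0, 0.966], "gripper": 55}, {"travel": [-104, -269, -7], "rotation": [0, 0, 0.966], "gripper": 55}])

```text
clock: 24.35
ee_pos: [0.6221, 0.022, 0.1877]
eef_rot: [-1.33, -2.841, -0.0]
wrist_force: [0.1, 0.6, -3.2]
width: 0.0648
gripper_force: 67.5
```

Request:
apply_moves(motion=[{"travel": [-3, 0, 0], "rotation": [0, -0.14, 0], "gripper": 55}, {"travel": [-5, 0, -1], "rotation": [0, -0.28, 0], "gripper": 55}, {"travel": [-8, 0, -2], "rotation": [0, -0.42, 0], "gripper": 55}, {"travel": [-10, 0, -3], "rotation": [0, -0.56, 0], "gripper": 55}, {"travel": [-12, 0, -4], "rotation": [0, -0.7, 0], "gripper": 55}, {"travel": [-14, 0, -6], "rotation": [0, -0.84, 0], "gripper": 55}, {"travel": [-15, 0, -8], "rotation": [0, -0.95, 0], "gripper": 55}, {"travel": [-15, 0, -8], "rotation": [0, -0.95, 0], "gripper": 55}])

```text
clock: 25.35
ee_pos: [0.6301, 0.0152, 0.1949]
eef_rot: [0.939, 2.035, -0.484]
wrist_force: [0.0, 0.2, -3.0]
width: 0.0653
gripper_force: 68.3
```

Run:
```python
from sim import *
T=lambda a,z:tip(130,a,[622,24],z)
plan(T(54,150),T(62,145),T(70,145),T(78,145),T(85,145))
s=bot.observe(); print("grasp",np.array(s["ee_pos"])*1000-R.from_rotvec(s["eef_rot"]).apply([0,0,19]))
c,P=cam("side"); save(c,"side7.png",(150,130,310,290),4)
```

```text
t 25.35 at [630.1  15.2 194.9] rot [[-0.382, 0.445, -0.81], [0.762, 0.647, -0.004], [0.522, -0.619, -0.587]] q [ 0.27  0.42 -0.95  1.93  1.36  1.36 -0.55] F [ 0.   0.2 -3. ]
travel [43.4, -0.3, 35.7] rot [0.003, 0.001, 0.007]
travel [1.4, 0.0, 2.8] rot [0.0, -0.14, 0.0]
travel [-2.6, -0.0, -0.2] rot [0.0, -0.14, -0.0]
travel [-2.6, 0.0, -0.2] rot [0.0, -0.14, 0.0]
travel [-2.3, -0.0, -0.1] rot [0.0, -0.122, -0.0]
grasp [620.13959061  26.93323036 206.01516108]
```

View pics/side7.png

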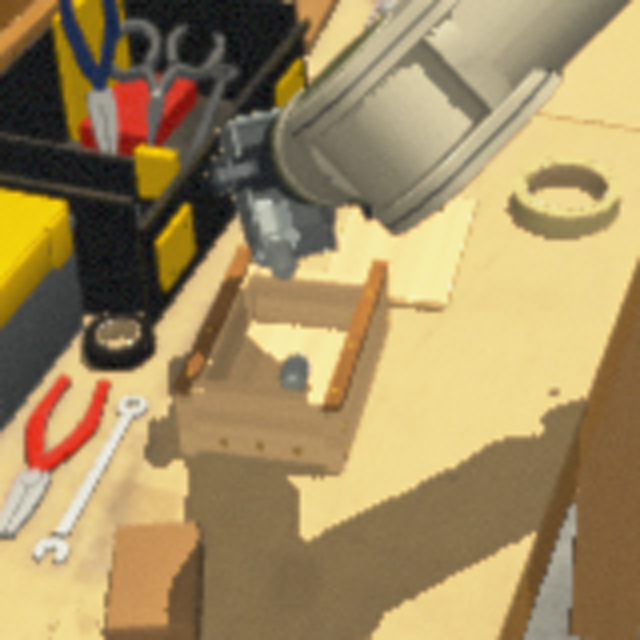

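Request:
apply_moves(motion=[{"travel": [12, 0, 9], "rotation": [0, 0, 0], "gripper": 55}, {"travel": [25, 0, 19], "rotation": [0, 0, 0], "gripper": 55}, {"travel": [36, 0, 29], "rotation": [0, 0, 0], "gripper": 55}, {"travel": [43, 0, 36], "rotation": [0, 0, 0], "gripper": 55}, {"travel": [43, 0, 36], "rotation": [0, 0, 0], "gripper": 55}])

```text
clock: 26.02
ee_pos: [0.6339, 0.0089, 0.1399]
eef_rot: [0.946, 2.03, -0.486]
wrist_force: [0.5, -0.9, -0.9]
width: 0.065
gripper_force: 68.4
```

Request:
apply_moves(motion=[{"travel": [-1, 0, 0], "rotation": [0, -0.07, 0], "gripper": 55}, {"travel": [-3, 0, 0], "rotation": [0, -0.14, 0], "gripper": 55}, {"travel": [-4, 0, 0], "rotation": [0, -0.21, 0], "gripper": 55}, {"travel": [-5, 0, -1], "rotation": [0, -0.28, 0], "gripper": 55}, {"travel": [-7, 0, -1], "rotation": [0, -0.35, 0], "gripper": 55}, {"travel": [-8, 0, -2], "rotation": [0, -0.42, 0], "gripper": 55}, {"travel": [-9, 0, -2], "rotation": [0, -0.48, 0], "gripper": 55}, {"travel": [-10, 0, -3], "rotation": [0, -0.54, 0], "gripper": 55}, {"travel": [-10, 0, -3], "rotation": [0, -0.54, 0], "gripper": 55}, {"travel": [-10, 0, -3], "rotation": [0, -0.54, 0], "gripper": 55}])

```text
clock: 27.28
ee_pos: [0.6366, 0.0068, 0.1514]
eef_rot: [0.718, 1.539, -0.659]
wrist_force: [-0.1, 0.6, -0.1]
width: 0.0654
gripper_force: 68.5
```

Run:
```python
from sim import *
plan()
s=bot.observe(); print("grasp",np.array(s["ee_pos"])*1000-R.from_rotvec(s["eef_rot"]).apply([0,0,19]))
c,P=cam("side"); save(c,"side8.png",(150,130,310,290),4)
```

```text
t 27.27 at [636.6   6.8 151.4] rot [[-0.054, 0.066, -0.996], [0.766, 0.643, 0.001], [0.64, -0.763, -0.085]] q [-0.09  0.76 -0.65  1.99  1.83  1.82 -1.01] F [-0.1  0.6 -0.1]
grasp [624.46033761  21.32443818 153.00461504]
```

View pics/side8.png

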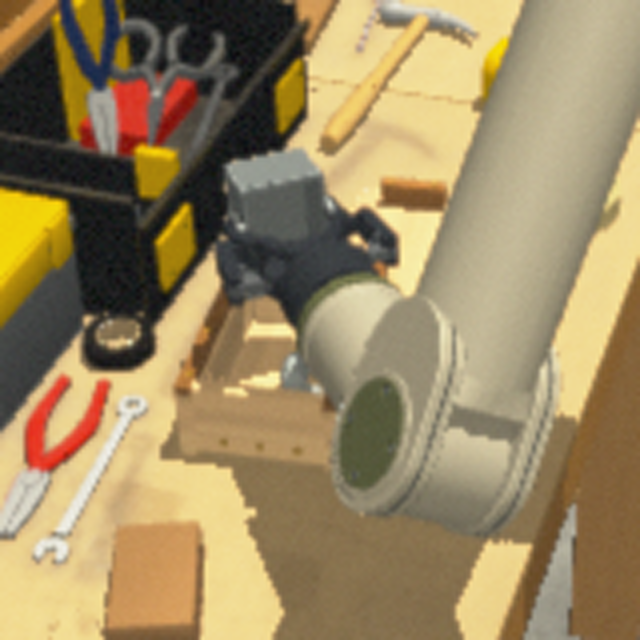

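Request:
apply_moves(motion=[{"travel": [-30, 0, 0], "rotation": [0, 0, 0], "gripper": 55}, {"travel": [-60, 0, 0], "rotation": [0, 0, 0], "gripper": 55}, {"travel": [-70, 0, 0], "rotation": [0, 0.15, 0], "gripper": 55}, {"travel": [-70, 0, 0], "rotation": [0, 0.32, 0], "gripper": 55}, {"travel": [-70, 0, 0], "rotation": [0, 0.49, 0], "gripper": 55}, {"travel": [-70, 0, 0], "rotation": [0, 0.66, 0], "gripper": 55}, {"travel": [-70, 0, 0], "rotation": [0, 0.83, 0], "gripper": 55}, {"travel": [-70, 0, 0], "rotation": [0, 1.0, 0], "gripper": 55}, {"travel": [-70, 0, 0], "rotation": [0, 1.17, 0], "gripper": 55}, {"travel": [-70, 0, 0], "rotation": [0, 1.34, 0], "gripper": 55}, {"travel": [-70, 0, 0], "rotation": [0, 1.485, 0], "gripper": 55}, {"travel": [-70, 0, 0], "rotation": [0, 1.485, 0], "gripper": 55}])

```text
clock: 28.82
ee_pos: [0.6412, -0.0014, 0.2204]
eef_rot: [1.336, 2.843, 0.0]
wrist_force: [-0.1, -1.1, -1.7]
width: 0.0653
gripper_force: 68.5
```

Run:
```python
from sim import *
plan(([493,283,185],down(185.4)),([493,283,16],down(185.4)))
c,P=cam("side"); save(c,"side9.png",(170,130,330,290),4)
```

```text
t 28.82 at [641.2  -1.4 220.4] rot [[-0.638, 0.77, -0.0], [0.77, 0.638, 0.0], [0.0, -0.0, -1.0]] q [ 0.64  0.57 -1.03  1.39  0.49  1.45  0.31] F [-0.1 -1.1 -1.7]
travel [313.6, 67.5, 35.3] rot [0.0, 0.0, -0.973]
travel [0.0, -0.0, 169.0] rot [0.0, 0.0, 0.0]
```

View pics/side9.png

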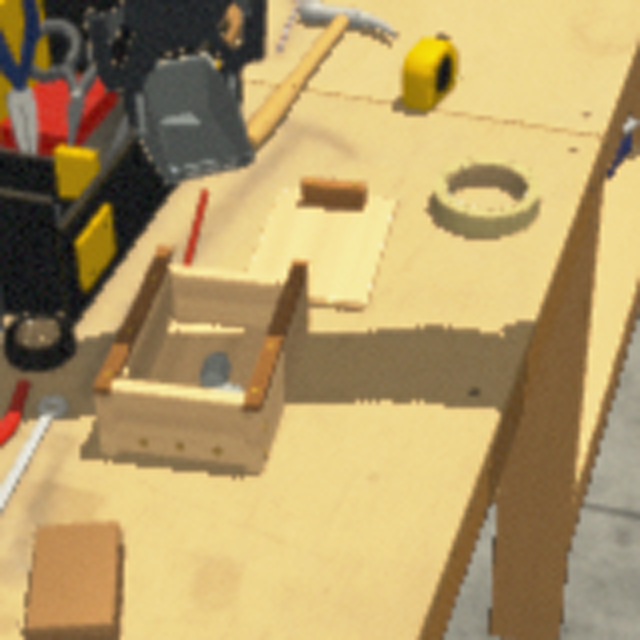

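Request:
apply_moves(motion=[{"travel": [45, 10, 0], "rotation": [0, 0, -0.13], "gripper": 55}, {"travel": [90, 20, 0], "rotation": [0, 0, -0.27], "gripper": 55}, {"travel": [135, 29, 5], "rotation": [0, 0, -0.41], "gripper": 55}, {"travel": [180, 39, 10], "rotation": [0, 0, -0.55], "gripper": 55}, {"travel": [225, 48, 20], "rotation": [0, 0, -0.69], "gripper": 55}, {"travel": [270, 58, 30], "rotation": [0, 0, -0.83], "gripper": 55}, {"travel": [314, 67, 35], "rotation": [0, 0, -0.973], "gripper": 55}, {"travel": [314, 67, 35], "rotation": [0, 0, -0.973], "gripper": 55}])

```text
clock: 29.88
ee_pos: [0.4858, 0.2899, 0.1857]
eef_rot: [-0.174, 3.134, -0.003]
wrist_force: [0.4, -1.6, -1.1]
width: 0.0652
gripper_force: 68.3
```

Run:
```python
from sim import *
plan(([493,283,16],down(185.4)))
c,P=cam("top"); save(c,"top10.png",(160,135,250,215),7); z=P[...,2]
m=(z>.012)&(z<.05)&(P[...,0]>.54)&(P[...,0]<.68)&(P[...,1]>-.03)&(P[...,1]<.13)
k,l,s,_=cv2.connectedComponentsWithStats(m.astype(np.uint8))
for i in range(1,k):
    if s[i,4]>10: print(s[i],P[l==i].mean(0).round(3))
```

```text
t 29.88 at [485.8 289.9 185.7] rot [[-0.994, -0.111, -0.003], [-0.111, 0.994, -0.002], [0.003, -0.002, -1.0]] q [ 0.36  0.56 -1.3   1.64  0.55  1.37  0.67] F [ 0.4 -1.6 -1.1]
travel [-5.9, -7.4, 169.7] rot [-0.002, 0.003, 0.017]
[179 145  51  11 158] [0.666 0.051 0.033]
[183 162  19  20 160] [0.602 0.091 0.024]
[201 165  12  10  79] [0.607 0.047 0.024]
[179 174  15  12  85] [0.573 0.112 0.026]
[189 185  44   8  85] [0.549 0.034 0.031]
```

View pics/top10.png

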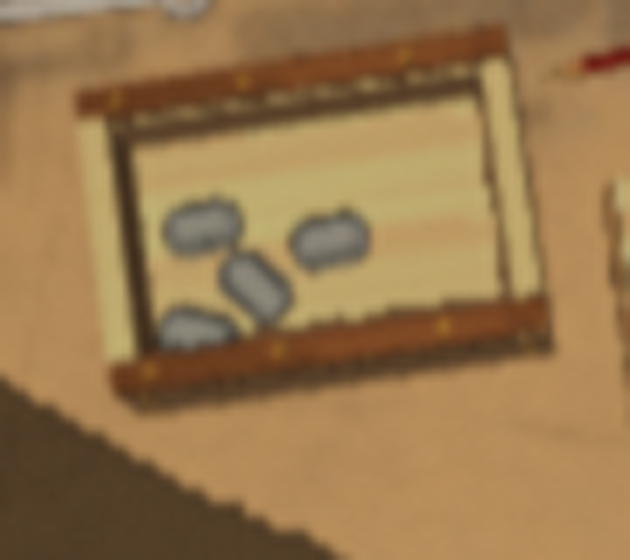

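Request:
apply_moves(motion=[{"travel": [-6, -7, 40], "rotation": [0, 0, 0.017], "gripper": 55}, {"travel": [-6, -7, 80], "rotation": [0, 0, 0.017], "gripper": 55}, {"travel": [-6, -7, 120], "rotation": [0, 0, 0.017], "gripper": 55}, {"travel": [-6, -7, 150], "rotation": [0, 0, 0.017], "gripper": 55}, {"travel": [-6, -7, 165], "rotation": [0, 0, 0.017], "gripper": 55}, {"travel": [-6, -7, 171], "rotation": [0, 0, 0.017], "gripper": 55}, {"travel": [-6, -7, 171], "rotation": [0, 0, 0.017], "gripper": 55}])

```text
clock: 30.8
ee_pos: [0.4971, 0.2793, 0.0151]
eef_rot: [-0.13, 3.137, -0.002]
wrist_force: [-0.0, -0.1, -0.8]
width: 0.0649
gripper_force: 68.6
```

Request:
apply_moves(motion=[{"travel": [0, 0, 1], "rotation": [0, 0, 0], "gripper": 55}, {"travel": [0, 0, 1], "rotation": [0, 0, 0], "gripper": 75}, {"travel": [0, 0, 1], "rotation": [0, 0, 0], "gripper": 82}, {"travel": [0, 0, 1], "rotation": [0, 0, 0], "gripper": 82}, {"travel": [0, 0, 1], "rotation": [0, 0, 0], "gripper": 82}, {"travel": [0, 0, -30], "rotation": [0, 0, 0], "gripper": 82}, {"travel": [0, 0, -80], "rotation": [0, 0, 0], "gripper": 82}, {"travel": [0, 0, -130], "rotation": [0, 0, 0], "gripper": 82}, {"travel": [0, 0, -165], "rotation": [0, 0, 0], "gripper": 82}, {"travel": [0, 0, -165], "rotation": [0, 0, 0], "gripper": 60}])

```text
clock: 32.05
ee_pos: [0.4972, 0.2803, 0.1818]
eef_rot: [-0.13, 3.134, 0.0]
wrist_force: [0.2, 0.2, -0.6]
width: 0.0662
gripper_force: 0.0
```

Run:
```python
from sim import *
plan(([597,-228,185],down(7)))
c,P=cam("side"); save(c,"side11.png",(120,100,330,310),2.5)
s=bot.observe(); q=np.array(s["joint_pos"]); p=fk(q,S,PAR)[0]-s["ee_pos"]*1000
q,w=track(q.clip(lo+1e-3,hi-1e-3),[(np.array([497+100*k,279-507*k,185])+p,down(185.4-178.4*k)) for k in np.linspace(0,1,24)]); print(q.round(2),w)
```

```text
t 32.05 at [497.2 280.3 181.8] rot [[-0.997, -0.083, -0.004], [-0.083, 0.997, 0.0], [0.004, 0.0, -1.0]] q [ 0.37  0.57 -1.28  1.63  0.56  1.36  0.66] F [ 0.2  0.2 -0.6]
travel [-57.2, -514.8, -3.0] rot [0.007, -0.0, 3.103]
[ 0.73  0.46 -0.51  1.42  0.23  1.31 -1.24] 5.170890565563145e-05
```

View pics/side11.png

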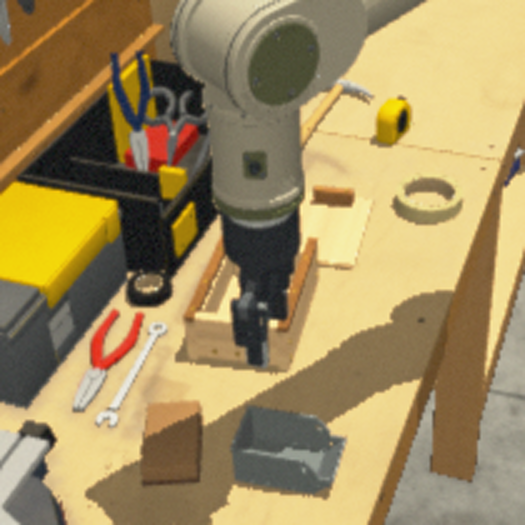

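Request:
apply_moves(motion=[{"travel": [-5, -43, 0], "rotation": [0.01, 0, 0.18], "gripper": 45}, {"travel": [-10, -86, 0], "rotation": [0.01, 0, 0.36], "gripper": 45}, {"travel": [-15, -129, 0], "rotation": [0.01, 0, 0.54], "gripper": 45}, {"travel": [-20, -172, 0], "rotation": [0.01, 0, 0.72], "gripper": 45}, {"travel": [-25, -215, 0], "rotation": [0.01, 0, 0.9], "gripper": 45}, {"travel": [-30, -258, 0], "rotation": [0.01, 0, 1.08], "gripper": 45}, {"travel": [-35, -301, 0], "rotation": [0.01, 0, 1.26], "gripper": 45}, {"travel": [-40, -344, 0], "rotation": [0.01, 0, 1.44], "gripper": 45}, {"travel": [-45, -387, 0], "rotation": [0.01, 0, 1.62], "gripper": 45}, {"travel": [-50, -430, 0], "rotation": [0.01, 0, 1.8], "gripper": 45}, {"travel": [-54, -473, 0], "rotation": [0.01, 0, 1.98], "gripper": 45}, {"travel": [-57, -515, 0], "rotation": [0.01, 0, 2.15], "gripper": 45}])

```text
clock: 33.6
ee_pos: [0.5954, -0.2307, 0.1782]
eef_rot: [2.703, 1.6, -0.016]
wrist_force: [0.1, 1.0, 0.4]
width: 0.045
gripper_force: 0.0
```

Request:
apply_moves(motion=[{"travel": [0, 0, 0], "rotation": [0, 0, 0.18], "gripper": 45}, {"travel": [0, 0, 0], "rotation": [0, 0, 0.36], "gripper": 45}, {"travel": [0, 0, 0], "rotation": [0, 0, 0.54], "gripper": 45}, {"travel": [0, 0, 0], "rotation": [0, 0, 0.72], "gripper": 45}, {"travel": [0, 0, 0], "rotation": [0, 0, 0.9], "gripper": 45}, {"travel": [0, 0, 0], "rotation": [0, 0, 0.953], "gripper": 45}, {"travel": [0, 0, 0], "rotation": [0, 0, 0.953], "gripper": 45}])

```text
clock: 34.48
ee_pos: [0.5953, -0.2291, 0.1785]
eef_rot: [3.131, 0.192, -0.014]
wrist_force: [0.3, -0.7, -0.4]
width: 0.0449
gripper_force: 0.0
```

Run:
```python
from sim import *
plan(([596.7,-228,60],down(7)),([596.7,-228,13],down(7)))
c,P=cam("side"); z=P[...,2]
m=(z>.022)&(z<.045)&(P[...,0]>.55)&(P[...,0]<.66)&(P[...,1]>-.26)&(P[...,1]<-.2)
q=P[m]; print(m.sum(),q.mean(0).round(4),cv2.minAreaRect(q[:,:2].astype(np.float32)*1000))
m=(z>.009)&(z<.03)&(P[...,0]>.36)&(P[...,0]<.53)&(abs(P[...,1])<.2); print("loose px",m.sum())
```

```text
t 34.48 at [ 595.3 -229.1  178.5] rot [[0.992, 0.122, -0.009], [0.122, -0.993, 0.004], [-0.008, -0.005, -1.0]] q [ 0.73  0.46 -0.59  1.46  0.27  1.3  -1.33] F [ 0.3 -0.7 -0.4]
travel [2.5, -1.5, 118.4] rot [0.004, 0.009, 0.0]
travel [0.0, -0.0, 47.0] rot [0.0, 0.0, 0.0]
71 [ 0.5938 -0.2238  0.0295] ((594.258056640625, -224.04527282714844), (60.889530181884766, 22.7726993560791), 16.76980972290039)
loose px 3
```

Request:
apply_moves(motion=[{"travel": [2, -1, 50], "rotation": [0.004, 0.009, 0], "gripper": 45}, {"travel": [2, -1, 100], "rotation": [0.004, 0.009, 0], "gripper": 45}, {"travel": [2, -1, 140], "rotation": [0.004, 0.009, 0], "gripper": 45}, {"travel": [2, -1, 160], "rotation": [0.004, 0.009, 0], "gripper": 45}, {"travel": [2, -1, 165], "rotation": [0.004, 0.009, 0], "gripper": 45}, {"travel": [2, -1, 165], "rotation": [0.004, 0.009, 0], "gripper": 45}])

```text
clock: 35.28
ee_pos: [0.5976, -0.229, 0.016]
eef_rot: [3.134, 0.192, 0.006]
wrist_force: [0.3, -0.0, 0.4]
width: 0.0452
gripper_force: 0.0
```

Run:
```python
from sim import *
plan(([596.7,-228,13],down(7)))
```

```text
t 35.27 at [ 597.6 -229.    16. ] rot [[0.993, 0.122, 0.004], [0.122, -0.993, 0.002], [0.004, -0.001, -1.0]] q [ 0.7   0.62 -0.54  1.6   0.36  1.02 -1.4 ] F [ 0.3 -0.   0.4]
travel [-0.8, -1.1, 3.0] rot [0.002, -0.004, -0.0]
```

Request:
apply_moves(motion=[{"travel": [-1, -1, 3], "rotation": [0.002, -0.004, 0], "gripper": 45}, {"travel": [-1, -1, 3], "rotation": [0.002, -0.004, 0], "gripper": 20}, {"travel": [-1, -1, 3], "rotation": [0.002, -0.004, 0], "gripper": 5}, {"travel": [-1, -1, 3], "rotation": [0.002, -0.004, 0], "gripper": 5}, {"travel": [-1, -1, 3], "rotation": [0.002, -0.004, 0], "gripper": 5}], force=70)

```text
clock: 35.9
ee_pos: [0.5961, -0.2282, 0.0127]
eef_rot: [-3.135, -0.191, 0.002]
wrist_force: [-0.8, 1.1, 5.8]
width: 0.0123
gripper_force: 70.1
```

Run:
```python
from sim import *
plan(([645.5,-218,95],down(7)))
e=bot.observe()["ee_pos"]*1000; print("lat",e@[.9925,.1219,0],"vs release 564.4",np.array([596.7,-228,0])@[.9925,.1219,0])
```

```text
t 35.9 at [ 596.1 -228.2   12.7] rot [[0.993, 0.121, -0.001], [0.121, -0.993, -0.0], [-0.001, 0.0, -1.0]] q [ 0.7   0.63 -0.54  1.6   0.36  1.01 -1.4 ] F [-0.8  1.1  5.8]
travel [50.1, -4.1, -82.4] rot [-0.0, 0.001, -0.0]
lat 563.8565481259735 vs release 564.4 564.4315500000001
```

Request:
apply_moves(motion=[{"travel": [0, 0, -20], "rotation": [0, 0, 0], "gripper": 5}, {"travel": [0, 0, -55], "rotation": [0, 0, 0], "gripper": 5}, {"travel": [0, 0, -82], "rotation": [0, 0, 0], "gripper": 5}, {"travel": [20, -2, -82], "rotation": [0, 0, 0], "gripper": 5}, {"travel": [40, -3, -82], "rotation": [0, 0, 0], "gripper": 5}, {"travel": [50, -4, -82], "rotation": [0, 0, 0], "gripper": 5}, {"travel": [50, -4, -70], "rotation": [0, 0, 0], "gripper": 5}, {"travel": [50, -4, -58], "rotation": [0, 0, 0], "gripper": 5}, {"travel": [50, -4, -58], "rotation": [0, 0, 0], "gripper": 5}])

```text
clock: 37.02
ee_pos: [0.6434, -0.2183, 0.068]
eef_rot: [-3.134, -0.19, 0.008]
wrist_force: [0.2, -1.2, -1.8]
width: 0.0126
gripper_force: 69.2
```

Run:
```python
from sim import *
plan(([645.5,-218,68.5],down(7)))
e=bot.observe()["ee_pos"]*1000; print("lat",e@[.9925,.1219,0])
c,P=cam("top"); z=P[...,2]; save(c,"top12.png",(160,130,310,230),5)
c2,P2=cam("side"); save(c2,"side12.png",(180,150,300,260),5)
```

```text
t 37.02 at [ 643.4 -218.3   68. ] rot [[0.993, 0.121, -0.005], [0.121, -0.993, -0.002], [-0.005, 0.001, -1.0]] q [ 0.65  0.64 -0.55  1.45  0.35  1.16 -1.41] F [ 0.2 -1.2 -1.8]
travel [2.1, -0.0, -0.5] rot [-0.002, 0.005, -0.001]
lat 611.9386620182129
```

View pics/side12.png

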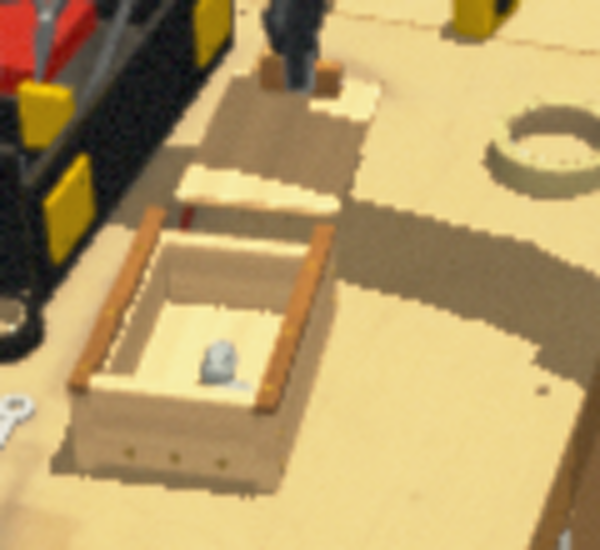

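Request:
apply_moves(motion=[{"travel": [2, 0, -0.5], "rotation": [-0.002, 0.005, 0], "gripper": 5}, {"travel": [2, 0, -0.5], "rotation": [-0.002, 0.005, 0], "gripper": 5}, {"travel": [2, -8, -0.5], "rotation": [-0.002, 0.005, 0], "gripper": 5}, {"travel": [2, -16, -0.5], "rotation": [-0.002, 0.005, 0], "gripper": 5}, {"travel": [2, -24, -0.5], "rotation": [-0.002, 0.005, 0], "gripper": 5}, {"travel": [2, -32, -0.5], "rotation": [-0.002, 0.005, 0], "gripper": 5}, {"travel": [2, -40, -0.5], "rotation": [-0.002, 0.005, 0], "gripper": 5}, {"travel": [2, -45, -0.5], "rotation": [-0.002, 0.005, 0], "gripper": 5}])

```text
clock: 38.12
ee_pos: [0.6414, -0.1725, 0.0704]
eef_rot: [3.135, 0.192, 0.005]
wrist_force: [-0.8, 0.1, -1.9]
width: 0.0126
gripper_force: 69.1
```

Run:
```python
from sim import *
plan(([621.3,-20,68.5],down(7)))
s=bot.observe(); e=s["ee_pos"]*1000; print("lat",e@[.9925,.1219,0],s["torque"].round(2))
c2,P2=cam("side"); save(c2,"side13.png",(180,150,300,260),5)
```

```text
t 38.12 at [ 641.4 -172.5   70.4] rot [[0.993, 0.122, 0.003], [0.122, -0.993, 0.001], [0.003, -0.001, -1.0]] q [ 0.6   0.61 -0.57  1.5   0.35  1.13 -1.48] F [-0.8  0.1 -1.9]
travel [-1.4, -153.8, 1.7] rot [0.001, -0.003, 0.0]
lat 615.6017531792518 [-0.2   0.01 -0.01]
```

View pics/side13.png

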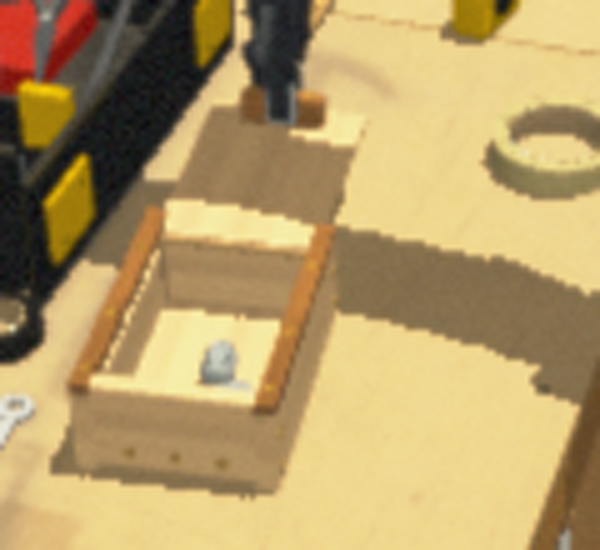

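Request:
apply_moves(motion=[{"travel": [-1, 0, 1.5], "rotation": [0, 0, 0], "gripper": 5}, {"travel": [-1, -5, 2], "rotation": [0, 0, 0], "gripper": 5}, {"travel": [-1, -17, 2], "rotation": [0, 0, 0], "gripper": 5}, {"travel": [-1, -30, 2], "rotation": [0, 0, 0], "gripper": 5}, {"travel": [-1, -43, 2], "rotation": [0, 0, 0], "gripper": 5}, {"travel": [-1, -56, 2], "rotation": [0, 0, 0], "gripper": 5}, {"travel": [-1, -69, 2], "rotation": [0, 0, 0], "gripper": 5}])

```text
clock: 39.05
ee_pos: [0.632, -0.1037, 0.0684]
eef_rot: [3.135, 0.192, 0.005]
wrist_force: [-0.1, -0.5, -1.3]
width: 0.0122
gripper_force: 69.3
```

Run:
```python
from sim import *
plan(([621.3,-20,68],down(7)))
s=bot.observe(); e=s["ee_pos"]*1000; print("lat",e@[.9925,.1219,0],s["torque"].round(2))
```

```text
t 39.05 at [ 632.  -103.7   68.4] rot [[0.993, 0.122, 0.003], [0.122, -0.993, 0.001], [0.003, -0.001, -1.0]] q [ 0.54  0.57 -0.59  1.57  0.34  1.11 -1.59] F [-0.1 -0.5 -1.3]
travel [-0.4, -84.4, 0.3] rot [0.001, -0.003, -0.0]
lat 614.6427660076749 [-0.11 -0.05 -0.  ]
```

Sliding freely. Continue to just short of the stop, then press home.

Request:
apply_moves(motion=[{"travel": [0, -12, 0], "rotation": [0, 0, 0], "gripper": 5}, {"travel": [0, -25, 0], "rotation": [0, 0, 0], "gripper": 5}, {"travel": [0, -38, 0], "rotation": [0, 0, 0], "gripper": 5}, {"travel": [0, -51, 0], "rotation": [0, 0, 0], "gripper": 5}, {"travel": [0, -64, 0], "rotation": [0, 0, 0], "gripper": 5}, {"travel": [0, -75, 0], "rotation": [0, 0, 0], "gripper": 5}, {"travel": [0, -80, 0], "rotation": [0, 0, 0], "gripper": 5}, {"travel": [0, -80, 0], "rotation": [0, 0, 0], "gripper": 5}])

```text
clock: 40.05
ee_pos: [0.6224, -0.0251, 0.0683]
eef_rot: [3.135, 0.192, 0.005]
wrist_force: [-1.4, 0.1, -1.0]
width: 0.0126
gripper_force: 69.2
```

Request:
apply_moves(motion=[{"travel": [0, -2, 0], "rotation": [0, 0, 0], "gripper": 5}, {"travel": [0, -4, 0], "rotation": [0, 0, 0], "gripper": 5}, {"travel": [0, -6, 0], "rotation": [0, 0, 0], "gripper": 5}, {"travel": [0, -6, 0], "rotation": [0, 0, 0], "gripper": 5}])

```text
clock: 40.55
ee_pos: [0.6221, -0.0211, 0.0685]
eef_rot: [3.133, 0.189, 0.006]
wrist_force: [1.1, -5.2, -1.0]
width: 0.0123
gripper_force: 69.3
```

Request:
apply_moves(motion=[{"travel": [0, -2, 0], "rotation": [0, 0, 0], "gripper": 5}, {"travel": [0, -4, 0], "rotation": [0, 0, 0], "gripper": 5}, {"travel": [0, -4, 0], "rotation": [0, 0, 0], "gripper": 5}])

```text
clock: 40.92
ee_pos: [0.6223, -0.0207, 0.0688]
eef_rot: [3.129, 0.185, 0.008]
wrist_force: [3.1, -14.4, 1.7]
width: 0.0124
gripper_force: 69.7
```

Request:
apply_moves(motion=[{"travel": [0, 2, 0], "rotation": [0, 0, 0], "gripper": 5}, {"travel": [0, 4, 0.5], "rotation": [0, 0, 0], "gripper": 5}, {"travel": [0, 4, 0.5], "rotation": [0, 0, 0], "gripper": 5}, {"travel": [0, 4, 0.5], "rotation": [0, 0, 0], "gripper": 30}, {"travel": [0, 4, 0.5], "rotation": [0, 0, 0], "gripper": 30}, {"travel": [0, 4, 0.5], "rotation": [0, 0, 0], "gripper": 30}, {"travel": [0, 4, -30], "rotation": [0, 0, 0], "gripper": 40}, {"travel": [0, 4, -80], "rotation": [0, 0, 0], "gripper": 40}, {"travel": [0, 40, -120], "rotation": [0, 0, 0], "gripper": 40}, {"travel": [0, 100, -140], "rotation": [0, 0, 0], "gripper": 40}, {"travel": [0, 160, -150], "rotation": [0, 0, 0], "gripper": 40}, {"travel": [0, 200, -150], "rotation": [0, 0, 0], "gripper": 40}])

```text
clock: 42.42
ee_pos: [0.6452, -0.2173, 0.2195]
eef_rot: [3.134, 0.187, 0.007]
wrist_force: [0.1, 0.9, -0.2]
width: 0.0399
gripper_force: 0.0
```

Request:
apply_moves(motion=[{"travel": [0, 40, -20], "rotation": [0, 0, 0], "gripper": 40}, {"travel": [-40, 80, -30], "rotation": [0, 0, 0], "gripper": 40}, {"travel": [-80, 120, -30], "rotation": [0, 0, 0], "gripper": 40}, {"travel": [-120, 160, -30], "rotation": [0, 0, 0], "gripper": 40}, {"travel": [-120, 160, -30], "rotation": [0, 0, 0], "gripper": 40}])

```text
clock: 43.05
ee_pos: [0.5414, -0.3927, 0.248]
eef_rot: [3.134, 0.178, 0.002]
wrist_force: [0.3, 0.3, -0.7]
width: 0.0399
gripper_force: 0.0
```

Run:
```python
from h import *
plan()
c,P=cam("top"); z=P[...,2]
m=(z>.075)&(z<.095)&(P[...,0]>.58)&(P[...,0]<.67)&(P[...,1]>-.06)&(P[...,1]<.03)
q=P[m]; print("batten",m.sum(),cv2.minAreaRect(q[:,:2].astype(np.float32)*1000))
c2,P2=cam("side")
a=cv2.resize(c["pixels"][110:250,100:360],None,fx=1.5,fy=2.14); b=cv2.resize(c2["pixels"][120:320,130:330],(300,300))
cv2.imwrite("pics/final.png",np.hstack([cv2.resize(a,(390,300)),b])[...,::-1])
for n,p in(("tape",P2),("",P)):
    z=p[...,2]; m=(z>.009)&(z<.03)&(p[...,0]>.36)&(p[...,0]<.53)&(abs(p[...,1])<.2); print("loose px",m.sum())
```

```text
t 43.05 at [ 541.4 -392.7  248. ] rot [[0.994, 0.113, 0.001], [0.113, -0.994, 0.003], [0.002, -0.003, -1.0]] q [ 0.93  0.47 -0.53  1.28  0.24  1.44 -1.05] F [ 0.3  0.3 -0.7]
batten 104 ((621.9072875976562, -20.005510330200195), (61.404083251953125, 13.803932189941406), 7.0186333656311035)
loose px 0
loose px 11
```

View pics/final.png

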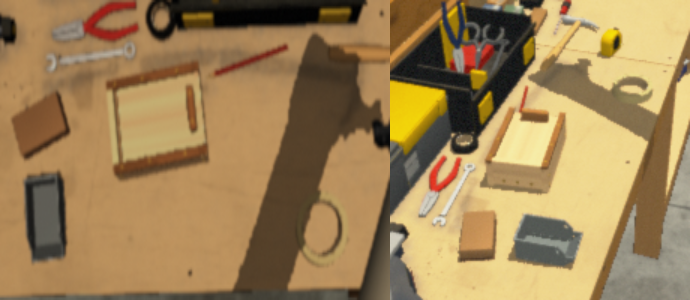

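```bash
python3 -c "
from rig import bot
print(bot.finish_job())"
```

```text
the job is handed in; nothing more can be done
None
```

I handed the job in: all four nuts are in the box, the lid is slid fully home, the empty bin stands upright on the bench, and I never touched the tape measure, sanding block or masking roll. The hand-in gave no verdict.

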